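# Fit the passed idler wheel and hold its snap ring spread at the axle groove

### The arm

A 6-joint arm with a two-finger parallel gripper is mounted at the origin on the work surface. World frame = base frame: x ahead of the robot, y to its left, z up, the work surface at z = 0. Lengths are in mm, angles in rad, forces in N, time in s.
With the tool pointing down it reaches from about 350 to 975 mm from the base axis. Payload 7.1 kg.
Tool frame: the origin (TCP) lies between the finger pads; the fingertips stand 19 mm ahead of it and the grasp point (between the pads) is the TCP (ctrl.finger_overhang is the distance from the TCP to the fingertips, in mm); z points along the fingers, y is the line along which they close (so a half turn about z gives the same grasp; the last joint's range is limited). The gripper opens to 88 mm and grips with 3 to 60 N. Pads are 20 mm wide; open, the fingers measure 115 mm over their backs; the gripper's body (75 mm by 178 mm) begins 61 mm behind the grasp point.
Start: joints at [1.191, 0.423, 1.63, -0, 1.089, -0.019], TCP at [220.607, 584.754, 241.675] pointing down, gripper open.
Joint ranges: [-3, 3], [-0.9, 2.11], [0.09, 2.58], [-1.31, 4.45], [0.11, 2.69], [-2.54, 2.54]. Speed limits (rad/s): [2.39, 2.39, 3.01, 3.14, 3.14, 3.14].

### API

Orientations are given as a rotation vector (axis times angle).
In Python, from workcell import ctrl gives the robot as it stands. The module is installed in compiled form; this text tells all that it offers.
- The arm moves only by the tool arm_command, never from a script. Its argument "rows" is one flat list of numbers, 7 for each row, row after row: the turn, a rotation vector about the tool's x, y, z scaled (see below), then the shift along the tool's x, y, z scaled (see below), then the opening, from -1 (shut) to 1 (fully open). A call has 1 to 5 rows; each row is the pose to reach, as a shift and turn from the pose commanded when the call began, along the tool's axes at that moment, turning the shorter way round; what a row does not reach only later rows make up. The controller multiplies each number of a shift by 80 mm and each number of a turn by 180 degrees. A row lasts 1/10 s, in which the tool goes at most 50 mm and 8.59 degrees, less where a joint would pass 70% of its speed; a pose out of reach is approached as far as the arm can. A call with a number of a shift or a turn outside -1 to 1 is refused whole. A call with a gripper value outside its range is refused whole. The fingers move at their own pace and stop on an object; the grip force is fixed at half the most. Time passes only in rows, so rows that repeat a pose let the fingers close. It gives the time, the measured TCP pose, the force, the opening and the grip force at its end, in the units of the state.
- ctrl.get_obs(): the state, without advancing time (a new reading comes with each control period).
- ctrl.get_image(name): name is "scene" or "top" or "wrist"; returns (picture, depth): 384x512x3 uint8, red, green, blue; 384x512 float32, mm along the optical axis (not along the pixel's ray), 0 where there is no reading.
- ctrl.camera_params(name): a dict with "camera_matrix" (3x3 intrinsics, pixels), "world_to_cam" (4x4, takes a point from world to camera coordinates); the wrist camera has in their place "tool_from_camera" (4x4, takes a point from camera to tool coordinates, whose origin is the TCP and whose axes are the flange's). Camera axes: x right, y down, z forward; pixel columns grow to the right and rows downward; lengths in mm; the calibration is good to about 2 mm. A picture is of the moment at which its call begins: read the wrist's pose just before it. camera_params takes no time and is no camera call.
- ctrl.close_job(): hands the job in; it is judged then, once.
The state is a dict: "t": time; "qpos": joint angles; "qvel": joint speeds; "joint_torque": joint torques, N m; "ee_pos": TCP position; "orientation": TCP orientation; "ft_force": force on the tool from outside, world axes, zero at the start; "moment": the same for the moment, N m; "width": finger opening in mm; "grasp_force": force on a finger pad.
Only numpy, scipy, OpenCV 4.12 (cv2) and the standard library are available. Lean on these libraries where they do the work, as an engineer would, in place of code of your own. Each camera call takes 0.05 s, during which the arm holds its last target. There are 200 camera calls.

### The job

Two idler wheels for the lathe's belt tensioner have been inspected: slide the one with the green label fully down onto the tensioner's axle, and put the one with the red label into the red reject tray. Then take the snap-ring pliers by both handles, squeeze them fully so that the ring on the tips is spread, lower the ring over the end of the axle to the level of the groove, and finish while still holding it there by the squeezed handles: spread, level, in line with the axle, and clear of the axle and the wheel, ready to be let into the groove. Do not force the ring against the axle, and leave everything else on the bench where it is.

Things in the scene. Friction and masses are not known exactly. Their poses are not given: they have to be found in the camera images.
- tensioner: Belt tensioner, fixed: blue cast arm 12 mm thick, up to 72 mm wide, reaching 145 mm from the axle along its +x, two bolts 20 mm high. Origin on the axle's axis at the bench. Its upright steel axle, 25 mm diameter, stands on a boss (48 mm diameter, top at z = 22 mm, the wheel's seat), ends at z = 74 mm; last 5 mm tapered to 17 mm. Snap-ring groove 7 mm wide, 1.7 mm deep, middle at z = 59 mm.
- seat (a point): Point on the axle's axis at the top of the boss, 22 mm above the bench, where the wheel's underside rests when it is fully down (the wheel's centre is then 15 mm above this point). z up.
- groove (a point): Point on the axle's axis at the middle of the snap-ring groove, 59 mm above the bench, 15 mm below the axle's end. z up.
- wheel_green_mid (a point): Centre (half-way up, on the axis) of the aluminium idler wheel that passed: 64 mm diameter, 30 mm high, bore 28 mm, about 0.18 kg, lying flat with its axis upright, a green label 28 x 13 mm on its top face. z is its axis.
- wheel_red_mid (a point): Centre of the rejected idler wheel: the same wheel, with a red label on its top face. z is its axis.
- reject_tray: Red open tray, fixed, 160 (its x) x 150 (its y) x 35 mm high, walls and floor 5 mm. Origin at the middle of its underside.
- tool_rest: Fixed wooden rest under the pliers: a board 10 mm thick, 100 mm wide (y), from x = -133 to 7 mm, with two battens, 22 mm wide and 40 mm high from the bench, across it at x = -5 and -121 mm; between them it is open down to the board. Origin on the bench.
- pliers: Outside snap-ring pliers, 0.18 kg, lying flat on the rest. Origin on the pivot axis at their underside, x towards the tips, z up. Blue handle grips, 12 mm thick in z, from x = -34 to -122 mm. Squeezing the handles opens the jaws, up to a stop. Jaws reach 58 mm ahead; two thin tips point down from their ends and carry the ring, which stays hooked on them 18 mm below the underside.
- pliers_grip (a point): Point midway between the handle grips, half-way up, 75 mm behind the pivot; grip here from above, closing across x (x towards the tips, z up). Handles here are about 58 mm across at rest, 36 mm and parallel when fully squeezed. Full squeeze takes about 5 N; a grip of 20 to 40 N holds them on the stop.
- ring_center (a point): Centre of the opening of the spread ring, half-way up its 3 mm thickness; it belongs on the axle's axis. z is the ring's axis, x points away from the pliers. About 135 mm ahead of the grip point and 24 mm below it. The spread opening takes a 29 mm shaft; at rest it is smaller than the axle. Ring about 32 mm outside, lugs towards the pliers.
- pliers_l (a joint): Opening angle of one jaw in rad: 0 at rest, 0.152 fully squeezed at the stop (the other jaw moves the same way). A spring drives it back to 0 when the handles are let go.
- tape_measure: Bystander: tape measure, grey with a yellow disc, 75 x 36 x 60 mm.
- marker: Bystander: black marker pen with a blue cap, 105 x 11 mm, lying.
- bench_brush: Bystander: hand brush, black bristles and wooden handle, 285 mm long, 60 mm high.
- glue_bottle: Bystander: white glue bottle with an orange cap, 54 mm wide, 120 mm high.
- mallet: Bystander: wooden mallet, 290 mm long, 65 mm high, lying.
- calliper: Bystander: steel calliper, 190 mm long, lying flat.
There are look-alikes about, which are no part of the job. What is shaped like the pliers but yellow is not meant. What is shaped like the part that bears wheel_red_mid but blue or pink is not meant.

How it is judged (in metres and radians):
On the way, in this order (a step that is already met when the one before it is completed fails the run):
1. the green-labelled wheel is fully down on the axle, the red-labelled wheel lies in the reject tray, and both are let go (horizontal distance between wheel_green_mid and seat below 0.004 m and z of wheel_green_mid in the frame of seat between 0.012 and 0.0175 m and angle between wheel_green_mid's own z axis and vertical below 0.1 rad and linear speed of each of wheel_green, wheel_red below 0.02 m/s and x of wheel_red_mid in the frame of reject_tray between -0.06 and 0.06 m and y of wheel_red_mid in the frame of reject_tray between -0.055 and 0.055 m and z of wheel_red_mid in the frame of reject_tray below 0.045 m and contact force between the fingers and wheel_green below 0.05 N and contact force between the fingers and wheel_red below 0.05 N), for 0.2 s.
2. the ring, spread by the squeezed handles, is above the end of the axle and in line with it (value of joint pliers_l above 0.13 rad and horizontal distance between ring_center and groove below 0.01 m and z of ring_center in the frame of groove above 0.012 m), for 0.1 s.
At the end, for the whole second after the job is handed in: Pliers held squeezed (0.13 rad or more), ring level (0.1 rad), within 2 mm of the groove in height and 3 mm of the axis, at rest, under 1 N on the axle and 0.5 N on the wheel; green-labelled wheel on the axle, down within 2.5 mm; red-labelled one in the tray (horizontal distance between wheel_green_mid and seat below 0.004 m and z of wheel_green_mid in the frame of seat between 0.012 and 0.0175 m and angle between each of wheel_green_mid, ring_center's own z axis and vertical below 0.1 rad and linear speed of each of wheel_green, wheel_red, pliers below 0.02 m/s and x of wheel_red_mid in the frame of reject_tray between -0.06 and 0.06 m and y of wheel_red_mid in the frame of reject_tray between -0.055 and 0.055 m and z of wheel_red_mid in the frame of reject_tray below 0.045 m and value of joint pliers_l above 0.13 rad and contact force between the fingers and pliers above 4 N and horizontal distance between ring_center and groove below 0.003 m and z of ring_center in the frame of groove between -0.002 and 0.002 m and contact force between pliers and tensioner below 1 N and contact force between pliers and wheel_green below 0.5 N); the arm keeps its last pose, push and grip.
It fails at once if the ring or the pliers are forced against the tensioner (over 20 N) (contact force between pliers and tensioner above 20 N).
It fails at once if a bystander is moved by more than 30 mm (distance of any of tape_measure, marker, bench_brush, glue_bottle, mallet, calliper from where it was at the start of the episode above 0.03 m).
It also fails if it takes over 72 s, if anything falls off the work surface, if the arm or the gripper's body presses on something with over 40 N, if the wrist force passes 120 N, or if a joint passes its speed limit or range.

## Working session

There is one attempt and no reset: what is moved stays moved. The work goes in short steps, Python scripts to look and compute and a tool call to move; the robot and the scene stay as the last step left them, time stands still between calls to the robot, and variables do not carry over. Pictures are saved under pics/ and viewed, at most 10 in all, crops included, and the job is handed in when it is done.

Besides the shell and the picture viewer there is one more tool, called after ">>>" as a command line: name --argument value ..., lists and objects as JSON in quotes. arm_command: Moves the arm, as the interface text tells. Shifts and turns lie within -1 to 1; 1 stands for 80 mm of shift or 180 degrees of turn. Its arguments: {"type":"object","properties":{"rows":{"type":"array","items":{"type":"number"}}},"required":["rows"]}

```bash
mkdir -p pics
cat > h.py <<'E'
import numpy as np, cv2
from scipy.spatial.transform import Rotation as R
from workcell import ctrl
def snap(n,f):
    im,d=ctrl.get_image(n); cv2.imwrite(f'pics/{f}.png',cv2.cvtColor(im,cv2.COLOR_RGB2BGR)); np.save(f'pics/{f}.npy',d); return im,d
def cam(n,o=None):
    p=ctrl.camera_params(n);K=np.array(p['camera_matrix'])
    if 'world_to_cam' in p: T=np.linalg.inv(np.array(p['world_to_cam']))
    else:
        W=np.eye(4);W[:3,:3]=R.from_rotvec(o['orientation']).as_matrix();W[:3,3]=o['ee_pos'];T=W@np.array(p['tool_from_camera'])
    return K,T
def px(K,T,u,v,d=None,z=None):
    r=np.linalg.inv(K)@[u,v,1.]
    if z is not None:
        w=T[:3,:3]@r; d=(z-T[2,3])/w[2]
    return T[:3,:3]@(r*d)+T[:3,3]
E
python3 - <<'E'
from h import *
print(ctrl.get_obs())
for n in('top','scene'):
    im,d=snap(n,n+'0'); im=cv2.imread(f'pics/{n}0.png'); cv2.imwrite(f'pics/{n}0b.png',cv2.resize(im,(800,600),interpolation=cv2.INTER_CUBIC))
    K,T=cam(n);print(n,K.round(1),T.round(3))
E
```

```text
{'t': 0.0, 'qpos': array([ 1.19098270e+00,  4.23803629e-01,  1.63069076e+00, -2.02269677e-05,
        1.08860279e+00, -1.89851736e-02]), 'qvel': array([-0.0007708 , -0.00129746, -0.00051464,  0.00085654, -0.00047233,
       -0.00084142]), 'joint_torque': array([ 7.16967520e-06, -5.44603944e+01, -2.73665214e+01,  6.42292318e-02,
        2.24117265e-02, -1.17887212e-04]), 'ee_pos': array([220.43186374, 584.27196475, 240.92461447]), 'orientation': array([-5.63653258e-01, -3.09032877e+00,  2.32183431e-03]), 'ft_force': array([-0.65955526,  0.66863464, -0.0760236 ]), 'moment': array([-0.0036965 , -0.06792103, -0.02870442]), 'grasp_force': 0.0, 'width': 87.6900375376729}
top [[488.9   0.  245.1]
 [  0.  488.9 190.7]
 [  0.    0.    1. ]] [[ 7.900000e-02 -9.750000e-01  2.070000e-01  1.942310e+02]
 [-9.970000e-01 -7.700000e-02  1.700000e-02  9.625300e+01]
 [-1.000000e-03 -2.080000e-01 -9.780000e-01  1.460728e+03]
 [ 0.000000e+00  0.000000e+00  0.000000e+00  1.000000e+00]]
scene [[392.6   0.  244.7]
 [  0.  392.6 189.6]
 [  0.    0.    1. ]] [[-8.060000e-01  4.120000e-01 -4.250000e-01  1.027052e+03]
 [ 5.910000e-01  5.740000e-01 -5.670000e-01  8.575810e+02]
 [ 1.100000e-02 -7.080000e-01 -7.060000e-01  9.751710e+02]
 [ 0.000000e+00  0.000000e+00  0.000000e+00  1.000000e+00]]
```

View pics/top0b.png

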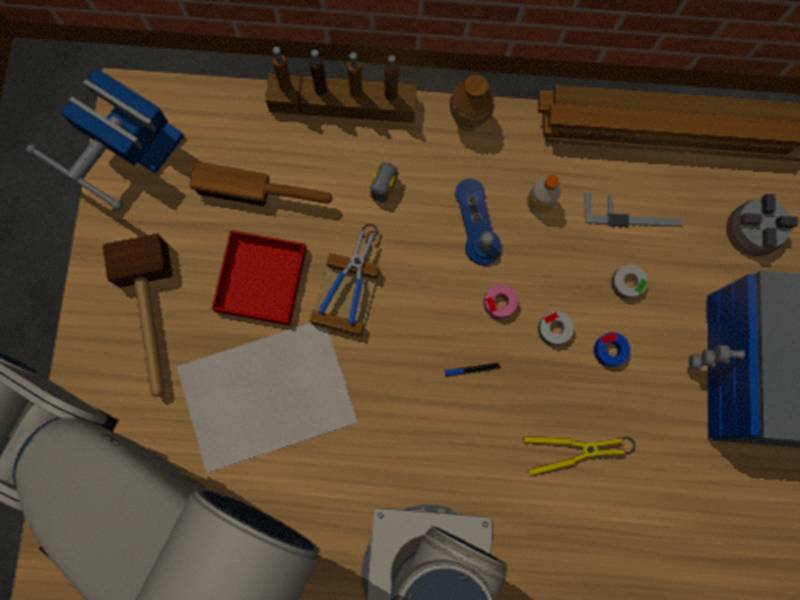

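View pics/scene0b.png

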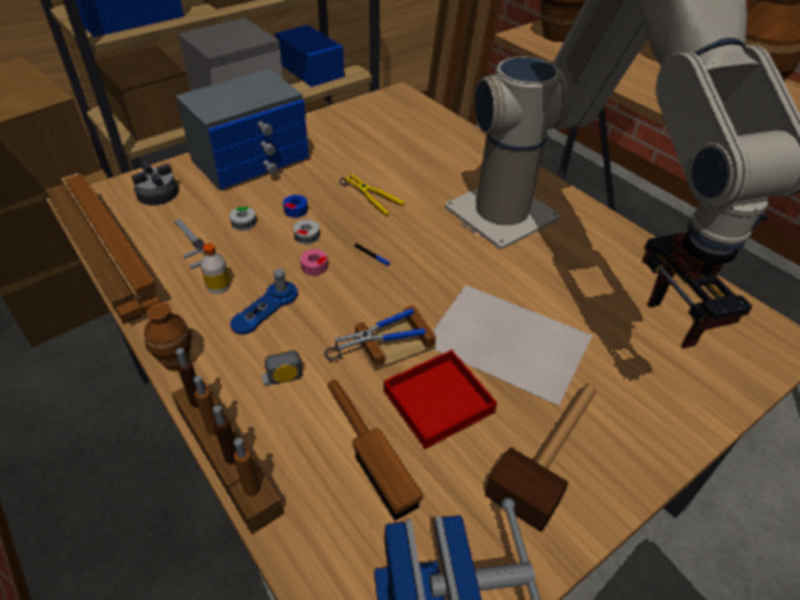

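The top view shows the two aluminium wheels: green label at (630,282), red label at (557,328). The blue (612,350) and pink (501,302) wheels are decoys. The blue pliers are at (350,275) and the yellow ones at (585,450) are not meant. The axle is at (488,240) and the tray at (260,278). I'll confirm with an enlarged crop.

Run:
```python
from h import *
im=cv2.imread('pics/top0.png')[110:245,200:420]
cv2.imwrite('pics/c1.png',cv2.resize(im,None,fx=3.636,fy=3.636,interpolation=cv2.INTER_CUBIC))
K,T=cam('top')
s=.64
for n,u,v,z in[('green',630,281,30),('red',557,327,30),('axle',487,238,74),('pivot',357,261,46),('ringish',370,231,34),('hL',322,316,50),('hR',352,321,50),('tray',262,275,35),('tens far',468,187,12)]: print(n,px(K,T,u*s,v*s,z=z).round(0))
```

```text
green [ 568. -349.   30.]
red [ 467. -212.   30.]
axle [619. -66.  74.]
pivot [562. 177.  46.]
ringish [627. 157.  34.]
hL [449. 233.  50.]
hR [444. 176.  50.]
tray [523. 357.  35.]
tens far [741. -29.  12.]
```

View pics/c1.png

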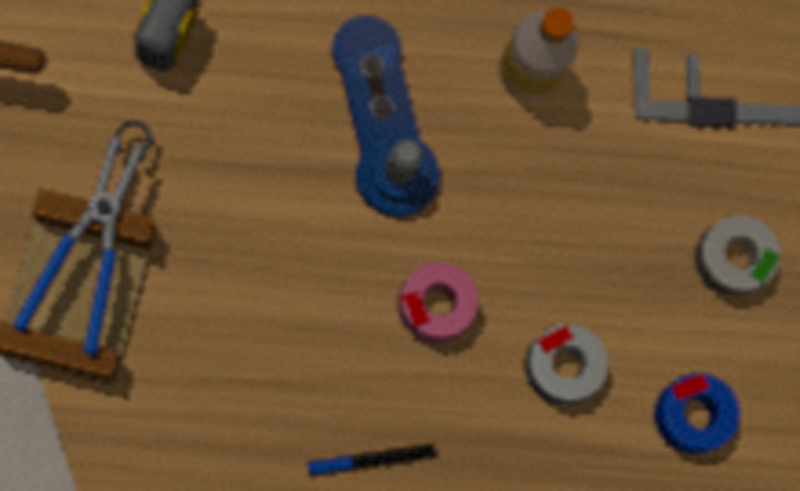

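Confirmed: crop (740,254) is the aluminium wheel with the green label, and (568,363) is the aluminium wheel with the red label. The pink and blue ones are decoys. I'll move with a constant yaw, which is nearly the yaw the pliers need.

>>> arm_command --rows '[0, 0, 0, -0.5, -0.34, 0, 1, 0, 0, 0, -1, -0.68, 0, 1, 0, 0, 0, -1, -0.68, 0, 1]'

```text
t: 0.4
ee_pos: [278.0, 501.4, 241.0]
orientation: [0.569, 3.09, -0.005]
ft_force: [0.5, 0.6, -1.2]
width: 88.0
grasp_force: 0.0
```

>>> arm_command --rows '[0, 0, 0, -0.5, -0.34, 0, 1, 0, 0, 0, -1, -0.68, 0, 1, 0, 0, 0, -1, -0.68, 0, 1]'

```text
t: 0.7
ee_pos: [333.7, 423.0, 241.3]
orientation: [0.569, 3.09, -0.003]
ft_force: [-0.1, -0.8, 0.8]
width: 87.7
grasp_force: 0.0
```

>>> arm_command --rows '[0, 0, 0, -0.5, -0.34, 0, 1, 0, 0, 0, -1, -0.68, 0, 1, 0, 0, 0, -1, -0.68, 0, 1]'

```text
t: 1.0
ee_pos: [389.4, 344.6, 241.6]
orientation: [0.57, 3.089, -0.001]
ft_force: [-0.3, 0.3, 0.3]
width: 88.0
grasp_force: 0.0
```

Run:
```python
from h import *
print(ctrl.camera_params('wrist'))
o=ctrl.get_obs();print(o['t'],o['ee_pos'],o['orientation'],o['qpos'],o['qvel'])
```

```text
{'camera_matrix': array([[297.35049693,   0.        , 253.67000934],
       [  0.        , 297.35049693, 190.21466766],
       [  0.        ,   0.        ,   1.        ]]), 'tool_from_camera': array([[ 8.34671463e-05, -9.51805754e-01, -3.06701482e-01,
         8.40690566e+01],
       [ 9.99999959e-01,  1.63001756e-04, -2.33708901e-04,
         1.52754851e-02],
       [ 2.72438357e-04, -3.06701450e-01,  9.51805729e-01,
        -1.42321829e+02],
       [ 0.00000000e+00,  0.00000000e+00,  0.00000000e+00,
         1.00000000e+00]])}
1.0 [389.39956393 344.64914138 241.55068779] [ 5.69650628e-01  3.08919056e+00 -1.36168137e-03] [ 7.02068700e-01  2.69804444e-01  1.86017990e+00 -9.38702881e-04
  1.01207717e+00 -5.03524280e-01] [ 0.07031805  0.00929823 -0.01478821  0.037785   -0.00215853  0.0771208 ]
```

>>> arm_command --rows '[0, 0, 0, -0.5, -0.34, 0, 1, 0, 0, 0, -1, -0.68, 0, 1, 0, 0, 0, -1, -0.68, 0, 1]'

```text
t: 1.3
ee_pos: [445.3, 266.1, 241.7]
orientation: [0.569, 3.089, -0.0]
ft_force: [0.1, -0.3, -0.1]
width: 87.8
grasp_force: 0.0
```

>>> arm_command --rows '[0, 0, 0, 0, -0.5, 0, 1, 0, 0, 0, 0, -0.9, 0, 1, 0, 0, 0, 0, -0.9, 0, 1, 0, 0, 0, 0, -0.9, 0, 1]'

```text
t: 1.7
ee_pos: [417.7, 202.0, 241.9]
orientation: [0.564, 3.09, 0.002]
ft_force: [0.3, 0.4, -0.9]
width: 87.8
grasp_force: 0.0
```

Run:
```python
from h import *
o=ctrl.get_obs();print(o['t'],o['ee_pos'],o['orientation'],abs(o['qvel']).max())
im,d=snap('wrist','w1'); np.save('pics/w1o.npy',o,allow_pickle=True)
im=cv2.imread('pics/w1.png'); cv2.imwrite('pics/w1b.png',cv2.resize(im,(800,600),interpolation=cv2.INTER_CUBIC))
```

```text
1.7 [417.71330232 202.03816412 241.9465403 ] [5.63891978e-01 3.09015252e+00 1.62740930e-03] 0.0261880951970422
```

View pics/w1b.png

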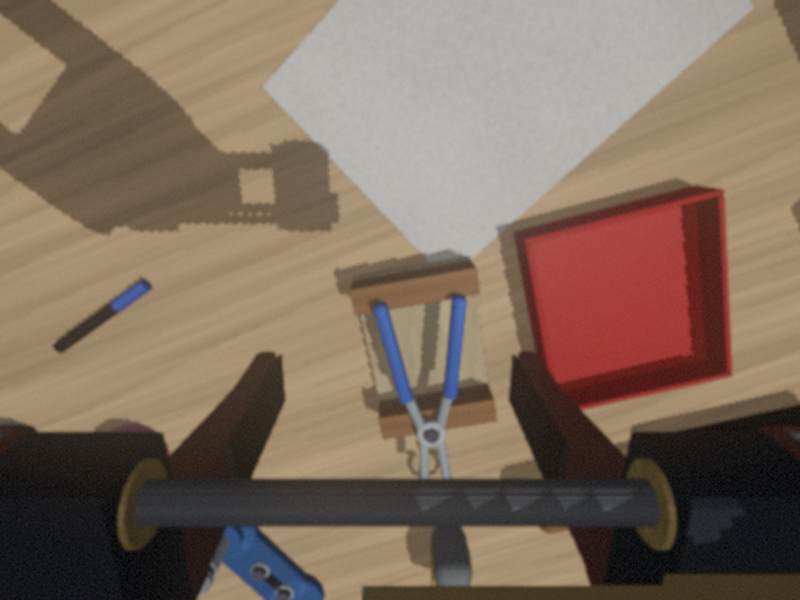

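The wrist view shows the pliers' pivot at (430,435) and the handle ends at (379,305) and (459,299). The tray rim corners are at (516,233), (722,190) and (731,375).

Run:
```python
from h import *
o=np.load('pics/w1o.npy',allow_pickle=True).item();K,T=cam('wrist',o);d=np.load('pics/w1.npy');s=.64
for n,u,v,z in[('pivot',430,435,52),('h1',379,305,52),('h2',459,299,52),('m1',394,350,52),('m2',456,350,52),('t1',516,233,35),('t2',722,190,35),('t3',731,375,35),('battenL',352,294,40),('battenR',478,276,40),('b2L',382,425,40),('b2R',495,408,40)]:
    D=d[int(v*s),int(u*s)]
    print(n,px(K,T,u*s,v*s,z=z).round(1),px(K,T,u*s,v*s,d=D).round(1))
```

```text
pivot [561.7 177.7  52. ] [560.8 177.9  53.4]
h1 [440.5 179.6  52. ] [441.3 179.2  49.4]
h2 [457.3 237.6  52. ] [458.2 237.7  49.3]
m1 [479.1 177.   52. ] [479.6 176.8  50.9]
m2 [496.2 222.3  52. ] [496.5 222.3  51.3]
t1 [428.7 294.8  35. ] [435.5 299.6   8.5]
t2 [451.6 445.4  35. ] [452.1 446.5  33.2]
t3 [607.1 429.5  35. ] [608.1 430.3  33.7]
battenL [428.3 161.4  40. ] [428.3 161.4  40.2]
battenR [449.1 257.3  40. ] [449.1 257.3  40. ]
b2L [545.9 140.7  40. ] [546.1 140.6  39.6]
b2R [564.2 235.8  40. ] [565.3 235.9  38.4]
```

>>> arm_command --rows '[0, 0, 0, -0.45, -0.3, 0, 1, 0, 0, 0, -0.81, -0.57, 0, 1, 0, 0, 0, -0.81, -0.57, 0, 1]'

```text
t: 2.05
ee_pos: [465.0, 134.8, 241.9]
orientation: [0.565, 3.088, 0.001]
ft_force: [-0.4, 0.0, 0.2]
width: 87.8
grasp_force: 0.0
```

>>> arm_command --rows '[0, 0, 0, -0.45, -0.3, 0, 1, 0, 0, 0, -0.81, -0.57, 0, 1, 0, 0, 0, -0.81, -0.57, 0, 1]'

```text
t: 2.35
ee_pos: [509.3, 69.1, 241.8]
orientation: [0.566, 3.088, 0.0]
ft_force: [-0.7, 0.1, 0.6]
width: 87.7
grasp_force: 0.0
```

>>> arm_command --rows '[0, 0, 0, -0.45, -0.3, 0, 1, 0, 0, 0, -0.81, -0.57, 0, 1, 0, 0, 0, -0.81, -0.57, 0, 1]'

```text
t: 2.65
ee_pos: [553.5, 3.7, 241.7]
orientation: [0.566, 3.089, 0.0]
ft_force: [-0.3, 0.5, -0.5]
width: 87.8
grasp_force: 0.0
```

>>> arm_command --rows '[0, 0, 0, -0.45, -0.3, 0, 1, 0, 0, 0, -0.81, -0.57, 0, 1, 0, 0, 0, -0.81, -0.57, 0, 1, 0, 0, 0, -0.81, -0.57, 0, 1]'

```text
t: 3.05
ee_pos: [595.4, -59.6, 241.1]
orientation: [-0.564, -3.089, -0.001]
ft_force: [-0.5, 0.8, -0.2]
width: 87.3
grasp_force: 0.0
```

Run:
```python
from h import *
o=ctrl.get_obs();print(o['t'],o['ee_pos'],o['orientation'],abs(o['qvel']).max())
im,d=snap('wrist','w2'); np.save('pics/w2o.npy',o,allow_pickle=True)
im=cv2.imread('pics/w2.png'); cv2.imwrite('pics/w2b.png',cv2.resize(im,(800,600),interpolation=cv2.INTER_CUBIC))
```

```text
3.05 [595.43300585 -59.56144506 241.12182781] [-5.63660868e-01 -3.08905723e+00 -1.06927516e-03] 0.020343232514210982
```

View pics/w2b.png

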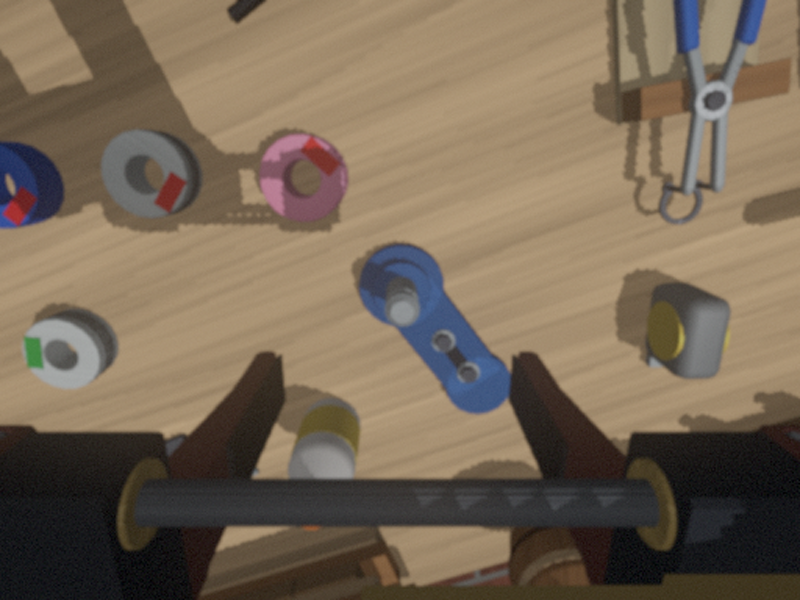

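The axle top is at (403,310), the green wheel's top at about (65,351) and the red wheel's at about (147,172). The pliers' pivot is at (713,100) and the ring at (680,203). I'll refine these by depth.

```bash
cat >> h.py <<'E'
def cloud(f,n='wrist'):
    o=np.load(f'pics/{f}o.npy',allow_pickle=True).item();K,T=cam(n,o);d=np.load(f'pics/{f}.npy')
    v,u=np.mgrid[:384,:512]; r=np.stack([u,v,np.ones_like(u)],-1)@np.linalg.inv(K).T
    return (r*d[...,None])@T[:3,:3].T+T[:3,3]
def circ(P,c,rad,z0,z1):
    m=(np.hypot(P[...,0]-c[0],P[...,1]-c[1])<rad)&(P[...,2]>z0)&(P[...,2]<z1)
    q=P[m].astype(np.float32); return cv2.minEnclosingCircle(q[:,:2].copy()),len(q),np.median(q[:,2]),q.mean(0)
E
python3 - <<'E'
from h import *
P=cloud('w2')
for n,c,r,a,b in[('axle',(619,-66),25,71,78),('boss',(619,-66),40,19,26),('green',(568,-349),50,27,34),('red',(467,-212),50,27,34),('green2',(568,-349),50,8,34)]: print(n,circ(P,c,r,a,b))
o=np.load('pics/w2o.npy',allow_pickle=True).item();K,T=cam('wrist',o)
for n,u,v,z in[('axle',403,310,74),('green',65,351,30),('red',149,171,30),('pivot',713,100,52),('ring',680,203,22)]:print(n,px(K,T,u*.64,v*.64,z=z))
E
```

```text
axle (((621.2235717773438, -65.88406372070312), 10.739768981933594), 247, np.float32(73.17134), array([620.93176, -65.49776,  72.98068], dtype=float32))
boss (((621.6918334960938, -65.99659729003906), 23.885068893432617), 576, np.float32(21.335352), array([615.15186 , -63.75748 ,  21.351097], dtype=float32))
green (((571.388916015625, -350.2034606933594), 32.07150650024414), 1411, np.float32(29.485798), array([ 570.8268  , -349.29352 ,   29.441168], dtype=float32))
red (((468.627685546875, -211.25994873046875), 32.0931282043457), 1975, np.float32(29.46148), array([ 468.07147 , -210.35425 ,   29.438913], dtype=float32))
green2 (((571.1984252929688, -349.75396728515625), 32.45704650878906), 2148, np.float32(28.855665), array([ 570.1296  , -345.26752 ,   25.513176], dtype=float32))
axle [620.3334657  -63.94920996  74.        ]
green [ 569.74797162 -343.77497282   30.        ]
red [ 467.63796695 -205.679629     30.        ]
pivot [562.35183753 176.21208169  52.        ]
ring [631.23858715 159.59087627  22.        ]
```

>>> arm_command --rows '[0, 0, 0, -0.12, -0.45, 0, 1, 0, 0, 0, -0.25, -0.88, 0, 1, 0, 0, 0, -0.25, -0.88, 0, 1]'

```text
t: 3.4
ee_pos: [589.0, -135.1, 241.7]
orientation: [-0.565, -3.09, 0.001]
ft_force: [0.7, 0.5, -0.0]
width: 87.7
grasp_force: 0.0
```

>>> arm_command --rows '[0, 0, 0, -0.12, -0.45, 0, 1, 0, 0, 0, -0.25, -0.88, 0, 1, 0, 0, 0, -0.25, -0.88, 0, 1]'

```text
t: 3.7
ee_pos: [583.3, -208.0, 241.8]
orientation: [0.566, 3.09, -0.001]
ft_force: [0.3, 0.5, 0.4]
width: 88.0
grasp_force: 0.0
```

>>> arm_command --rows '[0, 0, 0, -0.12, -0.45, 0.2, 1, 0, 0, 0, -0.25, -0.88, 0.4, 1, 0, 0, 0, -0.25, -0.88, 0.4, 1]'

```text
t: 4.0
ee_pos: [576.3, -280.2, 207.5]
orientation: [-0.566, -3.087, -0.001]
ft_force: [-1.1, -0.3, 0.8]
width: 87.9
grasp_force: 0.0
```

>>> arm_command --rows '[0, 0, 0, -0.12, -0.45, 0.5, 1, 0, 0, 0, -0.25, -0.87, 0.8, 1, 0, 0, 0, -0.25, -0.87, 0.8, 1, 0, 0, 0, -0.25, -0.87, 0.8, 1]'

```text
t: 4.4
ee_pos: [571.7, -350.2, 145.2]
orientation: [-0.564, -3.089, -0.002]
ft_force: [0.3, 0.3, 0.4]
width: 87.8
grasp_force: 0.0
```

```bash
cat >> h.py <<'E'
def to(x,y,z):
    o=ctrl.get_obs();M=R.from_rotvec(o['orientation']).as_matrix()
    print(round(o['t'],2),o['ee_pos'].round(1),'yaw',round(np.degrees(np.arctan2(M[1,0],M[0,0])),2),'zt',M[:,2].round(4),'w',round(o['width'],1),'gf',round(o['grasp_force'],1),'f',o['ft_force'].round(1),'| shift/80',(M.T@(np.array([x,y,z])-o['ee_pos'])/80).round(4)); return o
E
python3 -c "
from h import *
to(571.3,-350.1,24)
print(ctrl.get_obs()['ee_pos'])"
```

```text
4.4 [ 571.7 -350.2  145.2] yaw 159.31 zt [-0.0013  0.0018 -1.    ] w 87.8 gf 0.0 f [0.3 0.3 0.4] | shift/80 [ 0.0025 -0.0026  1.5148]
[ 571.72383847 -350.19082118  145.18436992]
```

>>> arm_command --rows '[0, 0, 0, 0, 0, 0.5, 1, 0, 0, 0, 0, 0, 0.8, 1, 0, 0, 0, 0, 0, 0.8, 1]'

```text
t: 4.7
ee_pos: [570.8, -348.7, 79.9]
orientation: [-0.56, -3.087, -0.004]
ft_force: [0.2, 0.1, 0.7]
width: 87.8
grasp_force: 0.0
```

>>> arm_command --rows '[0, 0, 0, 0, 0, 0.3, 1, 0, 0, 0, 0, 0, 0.6, 1, 0, 0, 0, 0, 0, 0.71, 1, 0, 0, 0, 0, 0, 0.71, 1]'

```text
t: 5.1
ee_pos: [572.1, -351.2, 25.5]
orientation: [-0.562, -3.091, -0.0]
ft_force: [-0.6, -0.0, -0.0]
width: 87.7
grasp_force: 0.0
```

>>> arm_command --rows '[0, 0, 0, 0, 0, 0, -1, 0, 0, 0, 0, 0, 0, -1, 0, 0, 0, 0, 0, 0, -1, 0, 0, 0, 0, 0, 0, -1, 0, 0, 0, 0, 0, 0, -1]'

```text
t: 5.6
ee_pos: [572.3, -352.5, 26.1]
orientation: [0.564, 3.089, -0.0]
ft_force: [-0.0, 1.9, 7.2]
width: 63.8
grasp_force: 30.0
```

```bash
python3 -c "
from h import *
to(621.4,-65.9,130)"
```

```text
5.6 [ 572.3 -352.5   26.1] yaw 159.32 zt [ 1.5e-03 -5.0e-04 -1.0e+00] w 63.8 gf 30.0 f [-0.   1.9  7.2] | shift/80 [ 0.6889  3.5681 -1.2994]
```

>>> arm_command --rows '[0, 0, 0, 0, 0, -0.4, -1, 0, 0, 0, 0, 0, -0.9, -1, 0, 0, 0, 0, 0, -1, -1]'

```text
t: 5.9
ee_pos: [573.7, -353.8, 109.1]
orientation: [0.563, 3.085, -0.004]
ft_force: [0.8, -0.5, -1.3]
width: 63.9
grasp_force: 30.0
```

>>> arm_command --rows '[0, 0, 0, 0.1, 0.4, -0.2, -1, 0, 0, 0, 0.17, 0.88, -0.4, -1, 0, 0, 0, 0.17, 0.88, -0.4, -1]'

```text
t: 6.2
ee_pos: [584.8, -278.4, 137.9]
orientation: [0.559, 3.09, 0.001]
ft_force: [0.1, -0.1, -1.8]
width: 64.2
grasp_force: 30.0
```

>>> arm_command --rows '[0, 0, 0, 0.1, 0.5, 0, -1, 0, 0, 0, 0.17, 0.89, 0, -1, 0, 0, 0, 0.17, 0.89, 0, -1]'

```text
t: 6.5
ee_pos: [595.8, -207.2, 135.6]
orientation: [-0.559, -3.089, -0.001]
ft_force: [-0.1, -0.8, -3.0]
width: 63.9
grasp_force: 30.0
```

>>> arm_command --rows '[0, 0, 0, 0.1, 0.5, 0, -1, 0, 0, 0, 0.17, 0.89, 0, -1, 0, 0, 0, 0.17, 0.89, 0, -1]'

```text
t: 6.8
ee_pos: [608.5, -136.4, 135.8]
orientation: [-0.559, -3.09, -0.001]
ft_force: [-0.4, -0.1, -0.9]
width: 64.0
grasp_force: 30.0
```

>>> arm_command --rows '[0, 0, 0, 0.1, 0.5, 0, -1, 0, 0, 0, 0.17, 0.89, 0, -1, 0, 0, 0, 0.17, 0.89, 0, -1, 0, 0, 0, 0.17, 0.89, 0, -1, 0, 0, 0, 0.17, 0.89, 0, -1]'

```text
t: 7.3
ee_pos: [620.7, -68.8, 136.4]
orientation: [-0.565, -3.09, 0.001]
ft_force: [-0.2, -0.2, -2.5]
width: 63.9
grasp_force: 30.0
```

Run:
```python
from h import *
o=to(621.4,-65.9,130)
im,d=snap('wrist','w3'); np.save('pics/w3o.npy',o,allow_pickle=True)
P=cloud('w3')
c=o['ee_pos']
for z0,z1 in((-12,12),(-3,15)): print(circ(P,c[:2],45,c[2]+z0,c[2]+z1))
cv2.imwrite('pics/w3b.png',cv2.resize(cv2.imread('pics/w3.png'),(800,600),interpolation=cv2.INTER_CUBIC))
```

```text
7.3 [620.7 -68.8 136.4] yaw 159.28 zt [-7.e-04 -4.e-04 -1.e+00] w 63.9 gf 30.0 f [-0.2 -0.2 -2.5] | shift/80 [0.0043 0.0375 0.0802]
(((610.9892578125, -65.17744445800781), 41.06925964355469), 10669, np.float32(139.4315), array([615.6284 , -67.04674, 138.29953], dtype=float32))
(((611.3385009765625, -65.46611022949219), 41.96201705932617), 9609, np.float32(139.58908), array([616.36115, -67.29134, 139.81789], dtype=float32))
```

View pics/w3b.png

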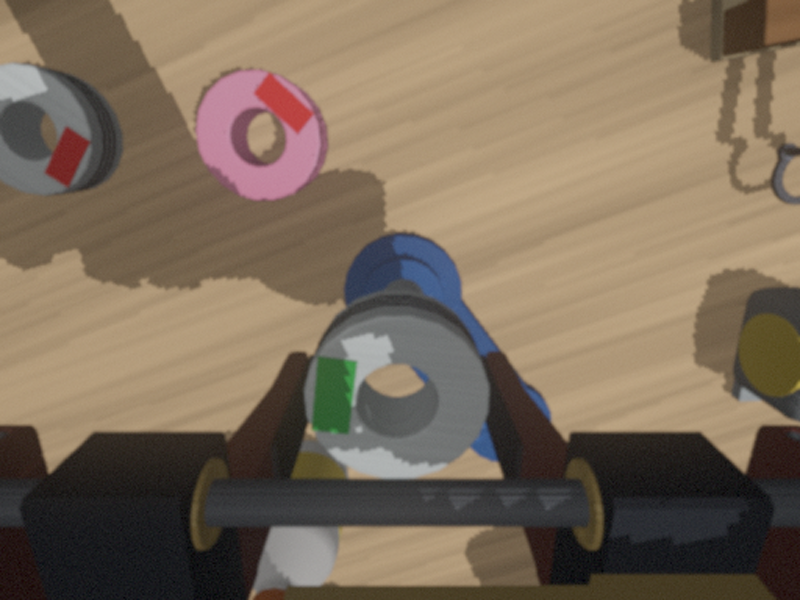

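The wheel is held level, with its bore at about (397,400). I'll fit the bore by code.

Run:
```python
from h import *
P=cloud('w3');o=np.load('pics/w3o.npy',allow_pickle=True).item();K,T=cam('wrist',o)
im=cv2.imread('pics/w3.png').astype(int)
top=((abs(P[...,2]-139.5)<1.8)).astype(np.uint8)
reg=np.zeros_like(top);reg[185:310,195:314]=1
q=P[(top*reg)>0];print(len(q));A=np.c_[q[:,:2]-q[:,:2].mean(0),np.ones(len(q))];print('plane',np.linalg.lstsq(A,q[:,2],rcond=None)[0])
hole=(((1-top)*reg)).astype(np.uint8);n,l=cv2.connectedComponents(hole,connectivity=4);h=(l==l[255,254]).astype(np.uint8)
c=max(cv2.findContours(h,cv2.RETR_EXTERNAL,cv2.CHAIN_APPROX_NONE)[0],key=len)[:,0]
print(len(c),c.min(0),c.max(0))
W=np.array([px(K,T,u,v,z=139.5) for u,v in c])
# algebraic circle fit
s=np.linalg.lstsq(np.c_[2*W[:,:2],np.ones(len(W))],(W[:,:2]**2).sum(1),rcond=None)[0];print('bore',s[:2],np.sqrt(s[2]+s[0]**2+s[1]**2))
M=R.from_rotvec(o['orientation']).as_matrix();print('rel tool',M.T@(np.r_[s[:2],139.5]-o['ee_pos']))
```

```text
7899
plane [-4.63813952e-03 -7.98303045e-03  1.39584654e+02]
145 [227 233] [279 279]
bore [618.30196368 -68.03845647] 13.501347775354382
rel tool [ 2.48645535 -0.10448682 -3.08011336]
```

>>> arm_command --rows '[0, 0, 0, -0.024, 0.037, 0.2, -1, 0, 0, 0, -0.024, 0.037, 0.39, -1, 0, 0, 0, -0.024, 0.037, 0.39, -1, 0, 0, 0, -0.024, 0.037, 0.39, -1]'

```text
t: 7.75
ee_pos: [623.1, -65.4, 104.4]
orientation: [-0.564, -3.088, 0.0]
ft_force: [0.2, 0.6, -2.2]
width: 63.6
grasp_force: 30.0
```

Run:
```python
from h import *
o=to(623.5,-66.7,49)
im,d=snap('wrist','w4'); np.save('pics/w4o.npy',o,allow_pickle=True)
cv2.imwrite('pics/w4b.png',cv2.resize(cv2.imread('pics/w4.png')[150:330,150:360],None,fx=3.3,fy=3.3,interpolation=cv2.INTER_CUBIC))
```

```text
7.75 [623.1 -65.4 104.4] yaw 159.32 zt [-2.3e-03  3.0e-04 -1.0e+00] w 63.6 gf 30.0 f [ 0.2  0.6 -2.2] | shift/80 [-0.0125 -0.013   0.6926]
```

View pics/w4b.png

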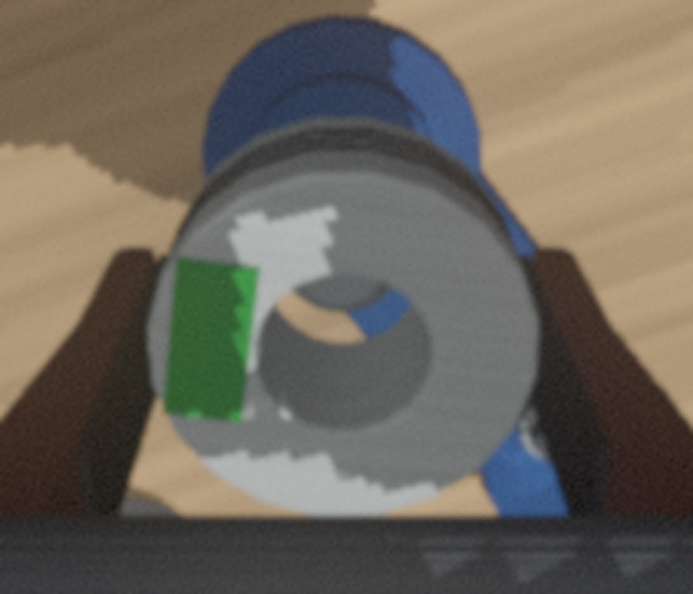

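The wheel's bore sits over the axle tip, with the tip arc at (345,310) centred in the bore. I'll lower it in steps and watch the force.

>>> arm_command --rows '[0, 0, 0, -0.006, -0.006, 0.06, -1, 0, 0, 0, -0.006, -0.006, 0.12, -1, 0, 0, 0, -0.006, -0.006, 0.18, -1, 0, 0, 0, -0.006, -0.006, 0.18, -1]'

```text
t: 8.2
ee_pos: [623.6, -65.8, 90.5]
orientation: [-0.563, -3.089, 0.0]
ft_force: [-0.5, -0.3, -1.9]
width: 64.3
grasp_force: 30.0
```

```bash
python3 -c "
from h import *
to(623.5,-66.7,50); print(ctrl.get_obs()['moment'])"
```

```text
8.2 [623.6 -65.8  90.5] yaw 159.33 zt [-1.3e-03  1.0e-04 -1.0e+00] w 64.3 gf 30.0 f [-0.5 -0.3 -1.9] | shift/80 [-0.0039 -0.0105  0.5062]
[ 0.05337314 -0.03306676  0.01360349]
```

>>> arm_command --rows '[0, 0, 0, 0, 0, 0.08, -1, 0, 0, 0, 0, 0, 0.16, -1, 0, 0, 0, 0, 0, 0.25, -1, 0, 0, 0, 0, 0, 0.25, -1]'

```text
t: 8.6
ee_pos: [623.2, -65.8, 69.9]
orientation: [-0.563, -3.088, 0.0]
ft_force: [-0.7, 0.4, -2.1]
width: 64.0
grasp_force: 30.0
```

>>> arm_command --rows '[0, 0, 0, 0, 0, 0.1, -1, 0, 0, 0, 0, 0, 0.18, -1, 0, 0, 0, 0, 0, 0.25, -1, 0, 0, 0, 0, 0, 0.25, -1]'

```text
t: 9.0
ee_pos: [623.4, -65.8, 50.2]
orientation: [-0.563, -3.089, 0.0]
ft_force: [-0.1, 0.0, -2.5]
width: 64.0
grasp_force: 30.0
```

```bash
python3 -c "
from h import *
to(623.5,-66.7,50); print(ctrl.get_obs()['moment'])"
```

```text
9.0 [623.4 -65.8  50.2] yaw 159.33 zt [-1.7e-03  2.0e-04 -1.0e+00] w 64.0 gf 30.0 f [-0.1  0.  -2.5] | shift/80 [-0.0049 -0.0101  0.0026]
[0.00405484 0.01744253 0.0048518 ]
```

>>> arm_command --rows '[0, 0, 0, 0, 0, 0, 1, 0, 0, 0, 0, 0, 0, 1, 0, 0, 0, 0, 0, 0, 1, 0, 0, 0, 0, 0, 0, 1, 0, 0, 0, 0, 0, 0, 1]'

```text
t: 9.5
ee_pos: [624.3, -65.9, 51.6]
orientation: [0.564, 3.09, 0.0]
ft_force: [0.2, 0.4, -0.1]
width: 87.9
grasp_force: 0.0
```

>>> arm_command --rows '[0, 0, 0, 0, 0, -0.3, 1, 0, 0, 0, 0, 0, -0.7, 1, 0, 0, 0, 0, 0, -1, 1]'

```text
t: 9.8
ee_pos: [624.4, -65.9, 132.8]
orientation: [0.564, 3.09, 0.0]
ft_force: [0.9, -0.4, -0.8]
width: 87.8
grasp_force: 0.0
```

>>> arm_command --rows '[0, 0, 0, 0, 0, -0.3, 1, 0, 0, 0, 0.2, -0.4, -0.6, 1, 0, 0, 0, 0.39, -0.8, -0.6, 1, 0, 0, 0, 0.39, -0.8, -0.6, 1]'

```text
t: 10.2
ee_pos: [569.9, -116.6, 180.1]
orientation: [-0.567, -3.09, 0.001]
ft_force: [-0.1, 0.5, -0.2]
width: 87.9
grasp_force: 0.0
```

Run:
```python
from h import *
o=to(468.6,-211.2,24)
im,d=snap('wrist','w5'); np.save('pics/w5o.npy',o,allow_pickle=True);P=cloud('w5')
print(circ(P,(621.4,-66),45,48,56));print(circ(P,(468.6,-211),45,26,34))
```

```text
10.2 [ 569.9 -116.6  180.1] yaw 159.21 zt [-5.e-04 -5.e-04 -1.e+00] w 87.9 gf 0.0 f [-0.1  0.5 -0.2] | shift/80 [ 0.7638 -1.5539  1.9527]
(((621.694091796875, -65.569580078125), 31.773950576782227), 2174, np.float32(51.377415), array([615.92865 , -66.51831 ,  51.439243], dtype=float32))
(((468.44952392578125, -211.1466827392578), 31.951250076293945), 2869, np.float32(29.379255), array([ 467.89005, -210.30228,   29.32977], dtype=float32))
```

>>> arm_command --rows '[0, 0, 0, 0.2, -0.4, 0, 1, 0, 0, 0, 0.38, -0.78, 0.2, 1, 0, 0, 0, 0.38, -0.78, 0.2, 1]'

```text
t: 10.55
ee_pos: [519.0, -163.1, 161.4]
orientation: [-0.566, -3.086, -0.001]
ft_force: [-0.5, -0.4, -1.2]
width: 88.4
grasp_force: 0.0
```

>>> arm_command --rows '[0, 0, 0, 0.2, -0.4, 0.1, 1, 0, 0, 0, 0.38, -0.78, 0.5, 1, 0, 0, 0, 0.38, -0.78, 0.8, 1, 0, 0, 0, 0.38, -0.78, 0.8, 1]'

```text
t: 10.95
ee_pos: [470.3, -209.3, 96.9]
orientation: [-0.564, -3.086, -0.002]
ft_force: [-0.0, -0.2, -0.2]
width: 87.9
grasp_force: 0.0
```

```bash
python3 -c "
from h import *
to(468.5,-211.1,23)"
```

```text
10.95 [ 470.3 -209.3   96.9] yaw 159.27 zt [-0.0042  0.0023 -1.    ] w 87.9 gf 0.0 f [-0.  -0.2 -0.2] | shift/80 [ 0.0091 -0.0302  0.9233]
```

>>> arm_command --rows '[0, 0, 0, 0.01, -0.02, 0.4, 1, 0, 0, 0, 0.01, -0.02, 0.7, 1, 0, 0, 0, 0.01, -0.02, 0.92, 1, 0, 0, 0, 0.01, -0.02, 0.92, 1]'

```text
t: 11.35
ee_pos: [470.7, -210.3, 24.6]
orientation: [-0.562, -3.089, -0.001]
ft_force: [0.4, 0.4, 0.8]
width: 88.0
grasp_force: 0.0
```

>>> arm_command --rows '[0, 0, 0, 0, 0, 0, -1, 0, 0, 0, 0, 0, 0, -1, 0, 0, 0, 0, 0, 0, -1, 0, 0, 0, 0, 0, 0, -1, 0, 0, 0, 0, 0, 0, -1]'

```text
t: 11.85
ee_pos: [471.0, -211.5, 26.8]
orientation: [0.564, 3.088, -0.001]
ft_force: [0.5, 2.3, 6.6]
width: 64.4
grasp_force: 30.0
```

>>> arm_command --rows '[0, 0, 0, 0, 0, -0.4, -1, 0, 0, 0, 0, 0, -0.9, -1, 0, 0, 0, 0, 0, -1, -1]'

```text
t: 12.15
ee_pos: [471.9, -212.2, 109.1]
orientation: [0.563, 3.085, -0.002]
ft_force: [0.1, -0.0, -2.5]
width: 64.1
grasp_force: 30.0
```

```bash
python3 -c "
from h import *
to(518,362,180)"
```

```text
12.15 [ 471.9 -212.2  109.1] yaw 159.32 zt [ 0.0051 -0.0024 -1.    ] w 64.1 gf 30.0 f [ 0.1 -0.  -2.5] | shift/80 [ 1.9907  6.9182 -0.9004]
```

>>> arm_command --rows '[0, 0, 0, 0.12, 0.4, -0.3, -1, 0, 0, 0, 0.25, 0.86, -0.6, -1, 0, 0, 0, 0.25, 0.86, -0.6, -1]'

```text
t: 12.45
ee_pos: [476.5, -137.3, 155.6]
orientation: [0.559, 3.088, 0.001]
ft_force: [-0.5, -1.1, -2.6]
width: 64.4
grasp_force: 30.0
```

>>> arm_command --rows '[0, 0, 0, 0.12, 0.43, 0, -1, 0, 0, 0, 0.25, 0.86, 0, -1]'

```text
t: 12.65
ee_pos: [480.9, -68.2, 153.1]
orientation: [-0.566, -3.09, 0.0]
ft_force: [1.1, 0.8, -2.7]
width: 64.3
grasp_force: 30.0
```

>>> arm_command --rows '[0, 0, 0, 0.12, 0.43, 0, -1, 0, 0, 0, 0.25, 0.86, 0, -1]'

```text
t: 12.85
ee_pos: [486.3, 3.8, 152.7]
orientation: [-0.564, -3.089, 0.001]
ft_force: [-0.3, -0.5, -2.8]
width: 64.5
grasp_force: 30.0
```

>>> arm_command --rows '[0, 0, 0, 0.12, 0.43, 0, -1, 0, 0, 0, 0.25, 0.86, 0, -1]'

```text
t: 13.05
ee_pos: [491.9, 75.3, 152.7]
orientation: [-0.564, -3.089, 0.001]
ft_force: [0.8, -0.0, -2.0]
width: 64.2
grasp_force: 30.0
```

>>> arm_command --rows '[0, 0, 0, 0.12, 0.43, 0, -1, 0, 0, 0, 0.25, 0.86, 0, -1]'

```text
t: 13.25
ee_pos: [497.5, 146.7, 152.6]
orientation: [-0.564, -3.09, 0.001]
ft_force: [0.4, -1.0, -1.9]
width: 64.2
grasp_force: 30.0
```

>>> arm_command --rows '[0, 0, 0, 0.12, 0.43, 0, -1, 0, 0, 0, 0.25, 0.86, 0, -1]'

```text
t: 13.45
ee_pos: [503.1, 218.1, 152.5]
orientation: [-0.564, -3.089, 0.001]
ft_force: [0.6, -0.6, -2.7]
width: 64.8
grasp_force: 30.0
```

>>> arm_command --rows '[0, 0, 0, 0.12, 0.43, 0, -1, 0, 0, 0, 0.25, 0.86, 0, -1]'

```text
t: 13.65
ee_pos: [508.8, 289.5, 152.3]
orientation: [-0.564, -3.09, 0.002]
ft_force: [1.7, -0.5, -2.7]
width: 64.3
grasp_force: 30.0
```

>>> arm_command --rows '[0, 0, 0, 0.12, 0.43, 0, -1, 0, 0, 0, 0.24, 0.88, 0, -1, 0, 0, 0, 0.24, 0.88, 0, -1]'

```text
t: 13.95
ee_pos: [516.4, 364.8, 152.5]
orientation: [0.559, 3.091, 0.002]
ft_force: [0.1, -0.2, -2.3]
width: 64.0
grasp_force: 30.0
```

```bash
python3 -c "
from h import *
to(520,362,34)"
```

```text
13.95 [516.4 364.8 152.5] yaw 159.49 zt [ 8.0e-04  1.3e-03 -1.0e+00] w 64.0 gf 30.0 f [ 0.1 -0.2 -2.3] | shift/80 [-0.0545 -0.0196  1.481 ]
```

>>> arm_command --rows '[0, 0, 0, -0.04, -0.01, 0.4, -1, 0, 0, 0, -0.04, -0.01, 0.8, -1, 0, 0, 0, -0.04, -0.01, 0.8, -1]'

```text
t: 14.25
ee_pos: [515.6, 356.3, 84.6]
orientation: [-0.563, -3.084, 0.011]
ft_force: [-0.9, -0.5, -2.5]
width: 64.4
grasp_force: 30.0
```

>>> arm_command --rows '[0, 0, 0, 0, 0, 0.3, -1, 0, 0, 0, 0, 0, 0.5, -1, 0, 0, 0, 0, 0, 0.64, -1, 0, 0, 0, 0, 0, 0.64, -1]'

```text
t: 14.65
ee_pos: [517.9, 358.6, 37.2]
orientation: [-0.564, -3.089, 0.003]
ft_force: [0.3, -0.1, -2.5]
width: 64.5
grasp_force: 30.0
```

>>> arm_command --rows '[0, 0, 0, 0, 0, 0, 1, 0, 0, 0, 0, 0, 0, 1, 0, 0, 0, 0, 0, 0, 1, 0, 0, 0, 0, 0, 0, 1, 0, 0, 0, 0, 0, 0, 1]'

```text
t: 15.15
ee_pos: [518.9, 359.7, 39.0]
orientation: [0.564, 3.09, 0.001]
ft_force: [-0.2, -0.5, 0.3]
width: 87.5
grasp_force: 0.0
```

>>> arm_command --rows '[0, 0, 0, 0, 0, -0.4, 1, 0, 0, 0, 0, 0, -0.9, 1, 0, 0, 0, 0, 0, -1, 1]'

```text
t: 15.45
ee_pos: [520.8, 361.0, 122.8]
orientation: [0.563, 3.086, 0.007]
ft_force: [-0.3, -0.9, 0.3]
width: 87.5
grasp_force: 0.0
```

```bash
python3 -c "
from h import *
to(480,205,180)"
```

```text
15.45 [520.8 361.  122.8] yaw 159.33 zt [ 0.0056  0.0037 -1.    ] w 87.5 gf 0.0 f [-0.3 -0.9  0.3] | shift/80 [-0.2138 -2.0005 -0.7252]
```

>>> arm_command --rows '[0, 0, 0, 0.02, -0.35, -0.4, 1, 0, 0, 0, 0.05, -0.72, -0.75, 1, 0, 0, 0, 0.05, -0.72, -0.75, 1]'

```text
t: 15.75
ee_pos: [494.5, 305.5, 181.3]
orientation: [0.565, 3.088, 0.003]
ft_force: [0.2, 0.8, -0.2]
width: 87.5
grasp_force: 0.0
```

>>> arm_command --rows '[0, 0, 0, 0.02, -0.35, 0, 1, 0, 0, 0, 0.05, -0.72, 0, 1]'

```text
t: 15.95
ee_pos: [470.5, 254.6, 177.9]
orientation: [0.562, 3.09, 0.001]
ft_force: [-0.2, -1.1, -0.2]
width: 87.3
grasp_force: 0.0
```

>>> arm_command --rows '[0, 0, 0, 0.02, -0.35, 0, 1, 0, 0, 0, 0.05, -0.72, 0, 1, 0, 0, 0, 0.05, -0.72, 0, 1, 0, 0, 0, 0.05, -0.72, 0, 1]'

```text
t: 16.35
ee_pos: [446.7, 202.2, 178.1]
orientation: [-0.565, -3.09, -0.0]
ft_force: [0.0, 1.0, 0.3]
width: 87.6
grasp_force: 0.0
```

Run:
```python
from h import *
o=to(489.4,197.5,46)
im,d=snap('wrist','w6'); np.save('pics/w6o.npy',o,allow_pickle=True);P=cloud('w6')
print('redwheel',circ(P,(519,361),50,28,39))
cv2.imwrite('pics/w6b.png',cv2.resize(cv2.imread('pics/w6.png'),(800,600),interpolation=cv2.INTER_CUBIC))
```

```text
16.35 [446.7 202.2 178.1] yaw 159.27 zt [-0.e+00  2.e-04 -1.e+00] w 87.6 gf 0.0 f [0.  1.  0.3] | shift/80 [-0.5198  0.1341  1.6508]
redwheel (((515.9952392578125, 359.45263671875), 32.241146087646484), 2591, np.float32(34.220695), array([513.91284 , 358.88156 ,  33.945435], dtype=float32))
```

View pics/w6b.png

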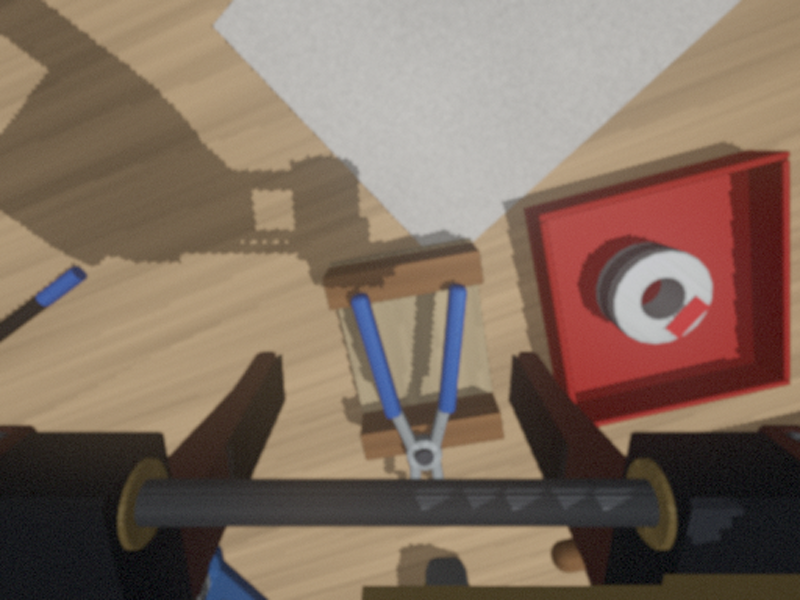

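The red wheel lies in the tray at (660,295). For the pliers, the pivot is at (424,457) and the handles end at (360,300) and (457,292). I'll fit the axis from the blue pixels.

Run:
```python
from h import *
o=np.load('pics/w6o.npy',allow_pickle=True).item();K,T=cam('wrist',o)
im=cv2.imread('pics/w6.png').astype(int)
m=(im[...,0]>im[...,2]*1.5)&(im[...,0]>80); m[:180]=0;m[270:]=0;m[:,:215]=0;m[:,305:]=0
v,u=np.nonzero(m)
W=np.array([px(K,T,a,b,z=51) for a,b in zip(u,v)])[:,:2]
lines=[]
for side in(u<259,u>=259):
    q=W[side].astype(np.float32);l=cv2.fitLine(q,cv2.DIST_HUBER,0,.01,.01).ravel();d=l[:2]*np.sign(l[0]);lines.append((l[2:],d));t=(q-l[2:])@d;print(len(q),'dir',np.degrees(np.arctan2(d[1],d[0])),'ends',l[2:]+d*t.min(),l[2:]+d*t.max())
piv=px(K,T,424*.64,457*.64,z=53);print('pivot',piv)
b=lines[0][1]+lines[1][1];b/=np.linalg.norm(b);a=np.degrees(np.arctan2(b[1],b[0]));print('axis',a)
A=np.c_[lines[0][1],-lines[1][1]];s=np.linalg.solve(A,lines[1][0]-lines[0][0]);print('isect',lines[0][0]+s[0]*lines[0][1])
g=piv[:2]-75*b;print('grip',g)
for p,d in lines: t=((g-p)@b)/(d@b);print('handle offset at grip',np.cross(b,p+t*d-g))
to(*g,46)
```

```text
823 dir -6.1193824 ends [439.56384 179.50732] [526.7372  170.16135]
786 dir -23.537241 ends [455.61115 238.46904] [535.7582  203.55815]
pivot [562.06715785 178.58078663  53.        ]
axis -14.828309
isect [640.407   157.97466]
grip [489.56487666 197.77504628]
handle offset at grip -23.76780124336223
handle offset at grip 24.026045290480322
16.4 [447.1 202.7 178.2] yaw 159.31 zt [ 5.e-04  4.e-04 -1.e+00] w 88.1 gf 0.0 f [-0.4  0.7  0.6] | shift/80 [-0.5174  0.1292  1.653 ]<stdin>:14: DeprecationWarning: Arrays of 2-dimensional vectors are deprecated. Use arrays of 3-dimensional vectors instead. (deprecated in NumPy 2.0)
```

>>> arm_command --rows '[0, 0, -0.016, -0.3, 0.07, 0.2, 1, 0, 0, -0.0325, -0.517, 0.129, 0.5, 1, 0, 0, -0.0325, -0.517, 0.129, 0.8, 1, 0, 0, -0.0325, -0.517, 0.129, 0.8, 1]'

```text
t: 16.8
ee_pos: [487.8, 197.3, 111.5]
orientation: [-0.404, -3.111, 0.004]
ft_force: [-1.1, 0.1, 0.7]
width: 87.6
grasp_force: 0.0
```

```bash
python3 -c "
from h import *
to(489.6,197.8,46)"
```

```text
16.8 [487.8 197.3 111.5] yaw 165.2 zt [-0.0047 -0.0017 -1.    ] w 87.6 gf 0.0 f [-1.1  0.1  0.7] | shift/80 [-0.0233  0.0135  0.8186]
```

>>> arm_command --rows '[0, 0, 0, -0.015, 0.01, 0.3, 1, 0, 0, 0, -0.015, 0.01, 0.6, 1, 0, 0, 0, -0.015, 0.01, 0.82, 1, 0, 0, 0, -0.015, 0.01, 0.82, 1, 0, 0, 0, -0.015, 0.01, 0.82, 1]'

```text
t: 17.3
ee_pos: [490.5, 198.2, 49.5]
orientation: [0.404, 3.115, 0.0]
ft_force: [0.0, 0.2, -0.3]
width: 87.7
grasp_force: 0.0
```

```bash
python3 -c "
from h import *
to(489.6,197.8,46)"
```

```text
17.3 [490.5 198.2  49.5] yaw 165.21 zt [ 3.e-04  1.e-04 -1.e+00] w 87.7 gf 0.0 f [ 0.   0.2 -0.3] | shift/80 [ 0.0096 -0.0083  0.0438]
```

>>> arm_command --rows '[0, 0, 0, 0.01, -0.006, 0.042, 1, 0, 0, 0, 0.01, -0.006, 0.042, 1, 0, 0, 0, 0.01, -0.006, 0.042, -1, 0, 0, 0, 0.01, -0.006, 0.042, -1, 0, 0, 0, 0.01, -0.006, 0.042, -1]'

```text
t: 17.8
ee_pos: [489.4, 197.4, 45.8]
orientation: [0.405, 3.115, 0.0]
ft_force: [-0.1, -0.9, 0.5]
width: 67.4
grasp_force: 0.0
```

>>> arm_command --rows '[0, 0, 0, 0, 0, 0, -1, 0, 0, 0, 0, 0, 0, -1, 0, 0, 0, 0, 0, 0, -1, 0, 0, 0, 0, 0, 0, -1, 0, 0, 0, 0, 0, 0, -1]'

```text
t: 18.3
ee_pos: [489.2, 197.4, 45.7]
orientation: [-0.405, -3.115, -0.0]
ft_force: [-1.9, 0.9, 5.8]
width: 33.0
grasp_force: 30.0
```

```bash
python3 -c "
from h import *
to(489.6,197.8,46);print(ctrl.get_obs()['moment'])"
```

```text
18.3 [489.2 197.4  45.7] yaw 165.17 zt [-1.e-04  1.e-04 -1.e+00] w 33.0 gf 30.0 f [-1.9  0.9  5.8] | shift/80 [-0.0037  0.006  -0.0037]
[ 0.11355419  0.34538299 -0.00687823]
```

>>> arm_command --rows '[0, 0, 0, 0, 0, -0.1, -1, 0, 0, 0, 0, 0, -0.3, -1, 0, 0, 0, 0, 0, -0.6, -1, 0, 0, 0, 0, 0, -0.9, -1, 0, 0, 0, 0, 0, -1, -1]'

```text
t: 18.8
ee_pos: [490.4, 197.7, 127.7]
orientation: [0.405, 3.112, 0.002]
ft_force: [0.7, -0.3, -0.7]
width: 33.1
grasp_force: 30.0
```

Run:
```python
from h import *
o=to(490.9,-31.4,130)
im,d=snap('wrist','w7'); np.save('pics/w7o.npy',o,allow_pickle=True)
im,d=snap('scene','s7')
a=cv2.resize(cv2.imread('pics/w7.png')[200:384,170:340],(400,433),interpolation=cv2.INTER_CUBIC)
K,T=cam('scene');p=np.linalg.inv(T)@np.r_[np.array(o['ee_pos'])+[70,-20,0],1];uv=(K@p[:3])/p[2];print(uv)
u,v=map(int,uv[:2]);b=cv2.imread('pics/s7.png')[max(v-45,0):v+45,u-41:u+42];b=cv2.resize(b,(400,433),interpolation=cv2.INTER_CUBIC)
cv2.imwrite('pics/c7.png',np.hstack([a,b]))
```

```text
18.8 [490.4 197.7 127.7] yaw 165.18 zt [ 0.0032  0.0011 -1.    ] w 33.1 gf 30.0 f [ 0.7 -0.3 -0.7] | shift/80 [-0.7383 -2.7665 -0.0324]
[233.10932809 195.53782607   1.        ]
```

View pics/c7.png

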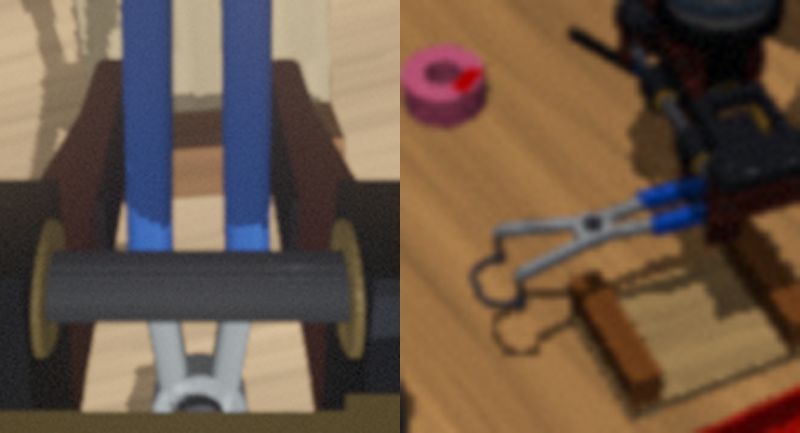

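The handles are parallel at the stop and the ring is spread. I'll check level from depth.

Run:
```python
from h import *
o=np.load('pics/w7o.npy',allow_pickle=True).item();P=cloud('w7');M=R.from_rotvec(o['orientation']).as_matrix()
L=(P-o['ee_pos'])@M
im=cv2.imread('pics/w7.png').astype(int)
m=(im[...,0]>im[...,2]*1.5)&(im[...,0]>70)&(abs(L[...,2])<25)&(abs(L[...,1])<22)
q=L[m];print(len(q),q.min(0),q.max(0))
for a in range(-40,60,10):
    s=q[(q[:,0]>=a)&(q[:,0]<a+10)]
    if len(s)>5: print(a,np.percentile(s[:,2],[10,30,50]),'y',s[s[:,1]<0,1].mean(),s[s[:,1]>0,1].mean(),[np.percentile(s[:,1],k).round(1) for k in(1,99)])
m=(L[...,0]<-45)&(L[...,0]>-95)&(abs(L[...,1])<16)&(abs(L[...,2])<25)
q=L[m]
for a in range(-95,-45,5):
    s=q[(q[:,0]>=a)&(q[:,0]<a+5)]
    if len(s)>3: print(a,len(s),np.percentile(s[:,2],[10,30,50]),'y',s[:,1].mean(),s[:,1].min(),s[:,1].max())
```

```text
4593 [-28.37354198 -16.99959357  -7.7641295 ] [42.10955959 16.52765115  0.67077954]
-30 [-5.87929653 -5.39996657 -5.10255462] y -11.156043181504003 11.399214611901204 [np.float64(-16.0), np.float64(16.2)]
-20 [-6.0083429  -5.50456494 -5.22875768] y -11.638530481407566 11.280220119333567 [np.float64(-16.7), np.float64(16.1)]
-10 [-6.08360804 -5.62617893 -5.25203916] y -11.48347716002424 11.165661711670085 [np.float64(-16.6), np.float64(16.2)]
0 [-6.12138488 -5.65440116 -5.2987216 ] y -11.220535553938435 10.770954244396457 [np.float64(-16.5), np.float64(15.8)]
10 [-6.25678529 -5.72767065 -5.33500525] y -11.337444622531807 10.655559524790045 [np.float64(-16.5), np.float64(15.5)]
20 [-6.3013335  -5.82034388 -5.49375089] y -10.915959827203096 10.272284274197975 [np.float64(-15.5), np.float64(14.6)]
30 [-6.29571737 -5.89861633 -5.53024527] y -10.783814624800845 9.867996172628182 [np.float64(-15.5), np.float64(14.3)]
40 [-5.54662216 -4.60880504 -3.93676307] y -10.806781730782376 9.697170137402548 [np.float64(-14.9), np.float64(13.8)]
-85 8 [-2.44371451 -2.36607681 -2.19519478] y 4.697556849757065 -11.626072854571397 12.734310491591382
-80 213 [-5.77266163 -3.50313814 -3.00016748] y 0.16983480292651773 -11.883394925322756 12.496303420965257
-75 272 [-5.1689121  -3.45433683 -3.01927104] y 0.11970836885819157 -10.408668616271315 11.25477215527866
-70 306 [-3.45155249 -3.00685772 -2.52617556] y 0.31298355342242046 -10.888058605782689 11.654101095404757
-65 187 [-3.62968743 -3.19967519 -2.81898045] y 0.17229898776437508 -12.017786805104532 12.089480106889225
-60 197 [-3.66095503 -3.18163752 -2.87942408] y 0.07015763965269642 -12.531236906139116 12.730305639283523
-55 122 [-3.74621092 -3.22361921 -2.93554409] y -0.13001574165703111 -12.994608617389412 12.521983117924298
```

>>> arm_command --rows '[0, 0, 0, -0.05, -0.2, 0, -1, 0, 0, 0, -0.12, -0.45, 0, -1, 0, 0, 0, -0.19, -0.7, 0, -1, 0, 0, 0, -0.246, -0.92, 0, -1]'

```text
t: 19.3
ee_pos: [488.2, 119.3, 124.1]
orientation: [-0.405, -3.113, 0.002]
ft_force: [0.1, 0.1, -1.5]
width: 33.1
grasp_force: 30.0
```

>>> arm_command --rows '[0, 0, 0, -0.06, -0.23, 0, -1, 0, 0, 0, -0.12, -0.46, 0, -1, 0, 0, 0, -0.18, -0.69, 0, -1, 0, 0, 0, -0.246, -0.92, 0, -1]'

```text
t: 19.7
ee_pos: [488.2, 43.3, 124.1]
orientation: [-0.405, -3.112, 0.001]
ft_force: [0.4, -0.5, -2.0]
width: 32.9
grasp_force: 30.0
```

>>> arm_command --rows '[0, 0, 0, -0.08, -0.3, 0, -1, 0, 0, 0, -0.16, -0.6, 0, -1, 0, 0, 0, -0.22, -0.82, 0, -1, 0, 0, 0, -0.246, -0.92, 0, -1, 0, 0, 0, -0.246, -0.92, 0, -1]'

```text
t: 20.2
ee_pos: [489.0, -32.3, 124.6]
orientation: [-0.408, -3.113, 0.0]
ft_force: [0.6, -0.7, -1.6]
width: 32.9
grasp_force: 30.0
```

Run:
```python
from h import *
o=to(490.9,-31.2,108);print(o['qpos'].round(2))
```

```text
20.2 [489.  -32.3 124.6] yaw 165.07 zt [-1.9e-03  1.0e-04 -1.0e+00] w 32.9 gf 30.0 f [ 0.6 -0.7 -1.6] | shift/80 [-0.02    0.0198  0.2078]
[-0.09  0.41  2.   -0.    0.73 -1.4 ]
```

>>> arm_command --rows '[0, 0, 0, -0.02, 0.018, 0.06, -1, 0, 0, 0, -0.02, 0.018, 0.12, -1, 0, 0, 0, -0.02, 0.018, 0.19, -1, 0, 0, 0, -0.02, 0.018, 0.19, -1, 0, 0, 0, -0.02, 0.018, 0.19, -1]'

```text
t: 20.7
ee_pos: [491.5, -29.8, 110.0]
orientation: [-0.404, -3.115, 0.0]
ft_force: [1.0, 1.5, -2.1]
width: 32.8
grasp_force: 30.0
```

Run:
```python
from h import *
o=to(490.9,-31.2,83)
out=[]
for n in('scene','top'):
    im,d=snap(n,n+'8');K,T=cam(n);p=np.linalg.inv(T)@[621.5,-65.8,80,1];uv=(K@p[:3])/p[2];print(n,uv)
    u,v=map(int,uv[:2]);print(u,v)
    out.append(cv2.resize(cv2.imread(f'pics/{n}8.png')[v-25:v+25,u-25:u+25],(400,400),interpolation=cv2.INTER_CUBIC))
    for a in range(v-10,v+11,1): pass
cv2.imwrite('pics/c8.png',np.hstack(out))
im,d=snap('wrist','w8'); np.save('pics/w8o.npy',o,allow_pickle=True)
```

```text
20.7 [491.5 -29.8 110. ] yaw 165.22 zt [-8.e-04  1.e-04 -1.e+00] w 32.8 gf 30.0 f [ 1.   1.5 -2.1] | shift/80 [ 0.0031 -0.0184  0.3374]
scene [177.07815725 170.98530357   1.        ]
177 170
top [312.08447702 150.85781608   1.        ]
312 150
```

View pics/c8.png

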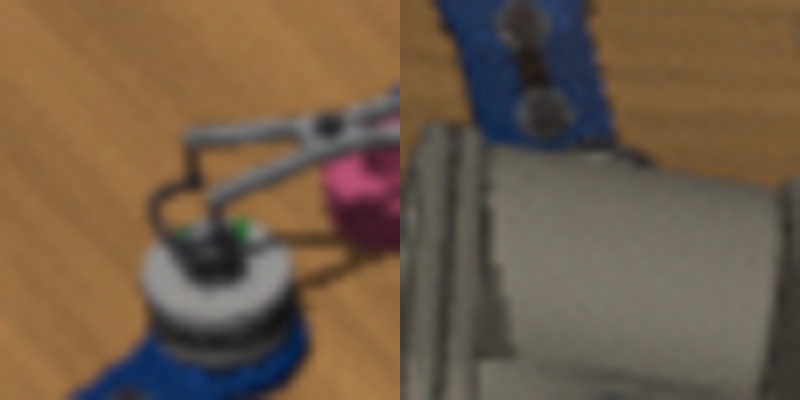

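The scene crop shows the ring at about (180,225), hanging open around the axle end. The top view is blocked by the arm. I have used my 10 pictures, so I'll measure ring and wheel numerically from the scene depth.

Run:
```python
from h import *
from scipy.optimize import least_squares
K,T=cam('scene')
v,u=np.mgrid[:384,:512];r=np.stack([u,v,np.ones_like(u)],-1)@np.linalg.inv(K).T
C={}
for f in('s7','scene8'): C[f]=(r*np.load(f'pics/{f}.npy')[...,None])@T[:3,:3].T+T[:3,3]
P=C['s7'];print('wheel',circ(P,(621.5,-66),45,48,56)[:3]);print('axle',circ(P,(621.5,-66),18,69,80))
P8=C['scene8'];print('axle8',circ(P8,(621.5,-66),14,70,78))
yaw=np.radians(-14.83);b=np.array([np.cos(yaw),np.sin(yaw)])
for f,tcp in(('s7',(490.4,197.7,127.7)),('scene8',(491.5,-29.8,110.0))):
    c=np.array(tcp[:2])+135.2*b
    P=C[f];m=(np.hypot(P[...,0]-c[0],P[...,1]-c[1])<26)&(P[...,2]>tcp[2]-34)&(P[...,2]<tcp[2]+8)
    q=P[m];w=q-np.r_[c,tcp[2]];loc=np.c_[w[:,:2]@b,w[:,:2]@[-b[1],b[0]],w[:,2]]
    print(f,len(loc));print(loc[np.argsort(loc[:,2])].round(1).tolist())
    ring=loc[(loc[:,2]<-20)&(loc[:,2]>-30)]
    if len(ring)>6:
        s=least_squares(lambda p:np.hypot(ring[:,0]-p[0],ring[:,1]-p[1])-15.5,[0,0],loss='soft_l1');print('ring dev (ahead,left)',s.x,'z',np.median(ring[:,2]),'res',abs(s.fun).mean())
```

```text
wheel (((622.348876953125, -62.6483154296875), 32.88267517089844), 127, np.float32(50.341343))
axle (((623.4059448242188, -60.03293228149414), 11.307003021240234), 23, np.float32(71.635796), array([622.85736 , -61.012127,  71.67898 ], dtype=float32))
axle8 (((620.5784912109375, -65.26432800292969), 8.987709999084473), 9, np.float32(73.281425), array([622.84216, -64.80436,  72.74527], dtype=float32))
s7 89
[[2.4, 17.1, -29.1], [17.8, 16.6, -27.9], [20.6, 15.7, -27.7], [3.9, -16.8, -27.4], [4.1, 22.4, -27.3], [23.0, -6.3, -27.3], [-4.3, -22.1, -26.9], [-3.0, -18.1, -26.9], [-1.6, -14.0, -26.7], [11.0, -14.1, -26.5], [9.9, 21.3, -26.1], [18.0, -11.9, -26.0], [21.4, 8.7, -25.7], [19.9, 13.8, -25.6], [19.5, -7.3, -25.2], [21.9, 0.6, -25.1], [-2.1, 22.9, -24.8], [20.8, -3.0, -24.8], [22.4, -8.0, -24.8], [7.5, 23.6, -24.7], [7.5, -15.0, -24.3], [19.0, 11.2, -24.1], [13.2, -16.9, -24.0], [6.4, 20.4, -24.0], [6.3, -18.7, -24.0], [17.5, 16.3, -23.9], [13.2, 22.2, -23.8], [17.4, -13.5, -23.4], [14.9, 17.8, -23.3], [0.9, -15.5, -22.9], [2.2, -11.4, -22.7], [14.8, -11.6, -22.5], [19.7, 4.0, -22.4
[... 2152 characters left out ...]
-19.2, -10.3, -2.8], [-3.5, -16.0, -2.6], [0.4, 25.4, -2.6], [2.9, -18.0, -2.3], [-22.2, -8.4, -2.2], [-2.1, -10.5, -2.1], [-9.6, -12.9, -1.9], [-6.5, -13.9, -1.8], [-15.8, -10.0, -1.5], [-10.8, -17.1, -1.3], [-12.3, 16.1, -1.1], [-0.0, -15.1, -0.8], [-10.9, 21.7, -0.4], [-7.5, -17.2, -0.4], [-4.3, -18.4, -0.4], [-12.4, -9.7, -0.2], [-1.1, -19.2, -0.1], [-7.8, 21.1, 0.0], [-16.8, -13.2, 0.1], [2.7, 22.4, 0.1], [-4.7, 20.0, 0.2], [-19.5, 15.5, 0.5], [-0.2, 24.3, 0.8], [-8.8, 17.8, 1.4], [-22.6, -8.4, 2.1], [-17.7, -15.6, 2.2], [-1.1, 22.1, 3.0], [-19.2, -8.1, 3.4], [-25.3, -4.7, 4.2], [-12.7, -8.9, 4.7]]
ring dev (ahead,left) [5.96270144 2.11155376] z -26.046584398233506 res 4.188054561693499
```

```bash
cat > asc.py <<'E'
from h import *
K,T=cam('scene')
def asc(f,tcp,z,yaw=-14.83,c0=135.2,step=2,bias=(0,0)):
    y=np.radians(yaw);b=np.array([np.cos(y),np.sin(y)]);l=np.array([-b[1],b[0]])
    im=cv2.imread(f'pics/{f}.png',0).astype(np.float32);W=np.linalg.inv(T)
    A=np.arange(28,-13,-step);L=np.arange(30,-31,-step)
    g=np.array([[np.r_[np.array(tcp[:2])+(c0+a)*b+m*l+np.array(bias),z,1] for m in L] for a in A])
    p=(g@W.T)[...,:3]@K.T;p=(p[...,:2]/p[...,2:]).astype(np.float32)
    w=cv2.remap(im,p[...,0],p[...,1],cv2.INTER_CUBIC)
    print(f,'cols left',L[0],'..',L[-1])
    for a,row in zip(A,w): print('%4d'%a,' '.join('%3d'%x for x in row))
E
python3 - <<'E'
from asc import *
asc('s7',(490.4,197.7,127.7),127.7-24.8)
for n,u,v,c,zz in(('s7',232.05,196.1,(490.4,197.7),134),('s8',193,160.6,(491.5,-29.8),116.5)):
    w=px(K,T,u,v,z=zz)-np.r_[c,0];y=np.radians(-14.83);print(n,'pivot ahead',w[0]*np.cos(y)+w[1]*np.sin(y),'left',-w[0]*np.sin(y)+w[1]*np.cos(y))
# wheel circle fit bias in scene: depth points of wheel top
from scipy.optimize import least_squares
v,u=np.mgrid[:384,:512];r=np.stack([u,v,np.ones_like(u)],-1)@np.linalg.inv(K).T
for f in('scene0','s7','scene8'):
    P=(r*np.load(f'pics/{f}.npy')[...,None])@T[:3,:3].T+T[:3,3]
    for n,c,z in(('green0',(571.3,-350.1),30),('red0',(468.5,-211.2),30),('greenseat',(621.5,-65.8),52),('redtray',(516,359.5),35)):
        m=(np.hypot(P[...,0]-c[0],P[...,1]-c[1])<42)&(abs(P[...,2]-z+1)<4)
        if m.sum()>90:
            q=P[m];print(f,n,m.sum(),(circ(P,c,42,z-5,z+3)[0][0]-np.array(c)).round(1),'mean',(q.mean(0)[:2]-c).round(1),np.median(q[:,2]))
E
```

```text
s7 cols left 30 .. -30
  28 117 117 117 118 119 120 121 120 119 118 118 120 122 123 122 122 123 126 127 126 125 124 125 125 125 124 123 123 125 127 128
  26 119 120 121 120 120 120 120 117 114 111 109 109 112 117 119 118 116 117 120 122 124 125 125 126 127 127 126 126 127 128 128
  24 121 122 123 122 120 115 112 107 103  93  89  87  93  95  96  97 100 101 102 106 112 119 125 126 128 129 130 129 129 129 130
  22 117 121 121 120 114 105  98  88  81  76  71  68  71  74  74  75  78  80  82  86  96 107 117 121 126 129 131 131 131 130 130
  20  96 105 110 112 103  89  77  71  70  72  74  73  73  73  73  75  76  77  76  75  78  90 102 117 126 130 131 131 132 131 131
  18  79  86  97 100  85  70  66  69  77  88  98 100 100  95  95  95  97  96  91  80  72  75  86 103 117 126 130 130 131 131 130
  16  73  76  84  83  71  63  65  78  95 110 116 118 121 119 118 118 118 118 110  95  77  67  71  87 106 122 127 129 129 129 129
  14  72  67  72  72  64  65  75  92 108 123 128 129 129 127 128 129 131 128 119 107  86  69  65  76  97 114 123 127 128 128 127
  12  70  62  61  59  61  71  87 105 119 130 
[... 1415 characters left out ...]
103 100  89  78  79  89 101 109 111 113 113 113 113 114 115 115 115 115 114 111 103  93
 -12 114 111  99  80  66  65  74  89 102 107 104  94  82  80  89 103 113 118 118 116 115 113 114 115 116 115 115 114 108 100  93
s7 pivot ahead 78.65086281008598 left 5.442974906042055
s8 pivot ahead 78.68944762015701 left 7.690959498271916
scene0 green0 103 [-2.5  4.5] mean [-0.9  2.9] 27.809213021060827
scene0 red0 103 [0.8 1.8] mean [0.5 5.7] 28.228445243783653
s7 greenseat 141 [0.8 3.2] mean [3.6 9. ] 50.19777662469812
s7 redtray 231 [1.  2.2] mean [1.2 3.3] 33.033122745634614
scene8 greenseat 134 [1.5 2.8] mean [3.8 8.9] 50.37533549539006
scene8 redtray 231 [0.6 1.4] mean [1.5 3.2] 33.301102116955576
```

Two independent cues put the ring centre about 138 mm ahead of the TCP: the handle-grip ends in the wrist view, and the ring outline in the scene view. So I move back about 3 mm before lowering.

>>> arm_command --rows '[0, 0, 0, 0.02, -0.01, 0, -1, 0, 0, 0, 0.038, -0.012, 0, -1, 0, 0, 0, 0.038, -0.012, 0, -1, 0, 0, 0, 0.038, -0.012, 0, -1]'

```text
t: 21.25
ee_pos: [488.5, -30.4, 110.4]
orientation: [0.405, 3.115, 0.0]
ft_force: [-0.6, -0.4, -2.2]
width: 33.1
grasp_force: 30.0
```

Run:
```python
from asc import *
E=[];F=[]
for i in range(6):
    o=ctrl.get_obs();E.append(o['ee_pos']);F.append(o['ft_force']);im,d=snap('scene','s9')
print(np.mean(E,0),np.std(E,0),np.mean(F,0))
to(488.2,-30.5,83.2)
e=np.mean(E,0)
asc('s9',e,e[2]-24.2,c0=137.9,bias=(1.8,4.4))
print('axle top plane z=74, centred at expected axle')
asc('s9',(621.5,-65.8),74,c0=0,bias=(1.8,4.4))
```

```text
[488.62256228 -30.43059573 110.36364626] [0.04028729 0.00836408 0.02506656] [-0.02607851  0.35708643 -1.83935403]
21.55 [488.6 -30.4 110.3] yaw 165.17 zt [ 0.  0. -1.] w 32.9 gf 30.0 f [-0.2 -1.5 -2. ] | shift/80 [ 0.0048 -0.0025  0.3389]
s9 cols left 30 .. -30
  28 145 144 142 140 137 132 125 119 115 111 108 108 109 110 110 111 112 113 114 115 116 116 117 117 118 119 120 120 120 119 118
  26 145 145 145 143 142 140 134 128 123 116 111 109 110 112 114 114 114 115 116 118 118 118 119 120 121 120 120 120 120 120 120
  24 145 145 146 146 146 145 141 135 128 122 117 113 112 113 113 114 115 116 117 118 118 118 119 121 122 122 121 120 120 120 121
  22 146 147 147 146 145 143 140 136 127 120 113 109 109 107 104 103 102 104 108 112 118 120 120 120 120 121 122 122 122 121 121
  20 136 138 139 142 141 135 130 121 112 105  97  93  91  87  86  83  82  84  86  92  99 106 111 114 117 118 119 120 121 121 120
  18 115 119 118 120 120 112 106  98  90  83  76  74  73  71  71  69  69  69  70  72  78  85  92 101 106 111 114 116 118 119 119
  16  84  85  86  91  90  86  79  69  63  61  63  68  71  71  72
[... 3948 characters left out ...]
110 112 113 112 111 112 113 115 116 111 102  92  76  64
  -4  46  37  30  27  29  32  35  38  39  39  41  42  46  56  68  79  88  92  98 102 104 103 102 102 107 111 109 101  90  73  60
  -6  49  40  32  29  27  29  32  35  36  37  38  38  41  46  52  61  67  73  77  80  81  83  86  91  97 103 103 100  90  76  62
  -8  62  48  42  41  39  38  38  38  37  38  38  40  42  43  47  53  57  61  63  64  65  66  70  78  86  94 100 100  95  84  74
 -10  84  73  71  68  60  52  49  48  48  49  49  50  50  50  54  58  63  67  69  69  67  65  67  73  82  93 100 104 103  98  92
 -12 110 102  98  89  77  68  64  63  63  64  63  66  67  69  73  75  79  83  85  85  83  77  75  75  80  90  99 106 108 105 105
```

Run:
```python
from asc import *
print('axle, no pliers');asc('s7',(621.5,-65.8),74,c0=0,bias=(1.8,4.4),step=3)
print('wheel z=52');asc('s7',(621.5,-65.8),52,c0=0,bias=(1.8,4.4),step=4)
v,u=np.mgrid[:384,:512];r=np.stack([u,v,np.ones_like(u)],-1)@np.linalg.inv(K).T
P=(r*np.load('pics/s9.npy')[...,None])@T[:3,:3].T+T[:3,3]
m=(np.hypot(P[...,0]-622.5,P[...,1]+62)<30)&(P[...,2]>60)&(P[...,2]<120)
q=np.c_[u[m],v[m],P[m]];y=np.radians(-14.83);w=P[m][:,:2]-[623.1,-61.4]
print(np.c_[u[m],v[m],P[m][:,2],w@[np.cos(y),np.sin(y)],w@[-np.sin(y),np.cos(y)]].round(0).astype(int).tolist())
```

```text
axle, no pliers
s7 cols left 30 .. -30
  28 141 145 146 145 145 144 141 133 125 116 112 111 109 109 110 112 112 112 113 115 117
  25 146 146 145 145 147 147 145 141 135 125 116 111 111 111 113 115 117 117 117 117 119
  22 145 144 144 144 146 146 145 147 144 137 126 118 115 116 117 118 118 120 120 120 120
  19 138 137 136 136 140 144 146 149 149 145 136 127 121 119 119 120 121 121 120 120 119
  16 116 106 103 108 119 133 141 143 141 140 139 132 125 121 121 121 121 120 118 118 118
  13  87  74  67  74  84  97 110 118 119 118 121 122 121 121 122 120 119 121 121 119 118
  10  71  61  49  51  62  74  83  90  94  97 100 104 111 115 118 118 118 118 118 117 116
   7  63  56  47  50  61  75  86  91  95  97  96  96 104 113 118 119 119 119 119 116 114
   4  59  48  46  54  71  85  96  98 101 104 105 106 111 117 119 119 118 117 117 117 116
   1  54  42  42  55  75  92 101 103 105 108 111 113 114 116 117 117 117 116 115 116 115
  -2  50  42  41  54  72  89  98 104 106 107 108 111 114 115 116 115 115 114 116 117 117
  -5  57  46  39  46  62  80  89  97 102 107 110 112 114 115 115 115 114 114 114 1
[... 3051 characters left out ...]
 15], [174, 174, 84, 14, 11], [175, 174, 83, 10, 11], [176, 174, 86, 8, 15], [177, 174, 83, 4, 13], [178, 174, 81, 1, 12], [179, 174, 89, -1, 22], [180, 174, 87, -5, 21], [181, 174, 70, -11, 3], [174, 175, 82, 15, 13], [175, 175, 87, 12, 20], [176, 175, 84, 9, 18], [177, 175, 81, 5, 15], [178, 175, 82, 2, 18], [179, 175, 84, -1, 22], [180, 175, 81, -4, 19], [181, 175, 69, -10, 8], [175, 176, 66, 10, 2], [176, 176, 67, 7, 5], [177, 176, 68, 4, 7], [178, 176, 68, 1, 8], [179, 176, 68, -2, 9], [180, 176, 66, -6, 8], [181, 176, 62, -10, 5], [175, 177, 61, 11, 2], [176, 177, 64, 8, 5], [177, 177, 66, 5, 10], [178, 177, 64, 1, 8], [179, 177, 62, -2, 7], [180, 177, 62, -5, 8], [177, 178, 60, 5, 8]]
```

In depth, the ring (tips −2, front +18, sides ±20) is centred on the axle (±11) to about 1 mm. Now I lower it in steps.

>>> arm_command --rows '[0, 0, 0, 0.004, -0.002, 0.04, -1, 0, 0, 0, 0.004, -0.002, 0.08, -1, 0, 0, 0, 0.004, -0.002, 0.12, -1, 0, 0, 0, 0.004, -0.002, 0.17, -1, 0, 0, 0, 0.004, -0.002, 0.17, -1]'

```text
t: 22.05
ee_pos: [487.8, -30.5, 96.0]
orientation: [-0.405, -3.114, 0.0]
ft_force: [-0.3, -0.3, -1.6]
width: 33.0
grasp_force: 30.0
```

```bash
cat >> h.py <<'E'
def avg(n=6):
    E=[];F=[];G=[]
    for i in range(n): ctrl.get_image('scene');o=ctrl.get_obs();E.append(o['ee_pos']);F.append(o['ft_force']);G.append(o['moment'])
    print('avg',np.mean(E,0).round(2),np.mean(F,0).round(2),np.mean(G,0).round(3))
E
python3 -c "
from h import *
avg();to(488.2,-30.5,83)"
```

```text
avg [488.22 -30.47  96.65] [ 0.19 -0.09 -1.59] [ 0.045  0.102 -0.016]
22.35 [488.4 -30.5  96.9] yaw 165.17 zt [ 3.e-04 -0.e+00 -1.e+00] w 33.2 gf 30.0 f [ 1.1 -0.4 -1.9] | shift/80 [ 0.0019 -0.0007  0.1732]
```

>>> arm_command --rows '[0, 0, 0, 0, 0, 0.02, -1, 0, 0, 0, 0, 0, 0.05, -1, 0, 0, 0, 0, 0, 0.07, -1, 0, 0, 0, 0, 0, 0.09, -1, 0, 0, 0, 0, 0, 0.09, -1]'

```text
t: 22.85
ee_pos: [488.1, -30.4, 89.2]
orientation: [-0.405, -3.115, 0.0]
ft_force: [0.3, 0.1, -1.4]
width: 32.9
grasp_force: 30.0
```

```bash
python3 -c "
from h import *
avg();to(488.2,-30.5,83)"
```

```text
avg [488.24 -30.46  89.5 ] [-0.1  -0.01 -1.61] [0.04  0.103 0.008]
23.15 [488.3 -30.5  89.6] yaw 165.18 zt [ 0. -0. -1.] w 32.8 gf 30.0 f [-0.2 -0.5 -1.9] | shift/80 [ 0.0005 -0.0006  0.0822]
```

>>> arm_command --rows '[0, 0, 0, 0, 0, 0.02, -1, 0, 0, 0, 0, 0, 0.04, -1, 0, 0, 0, 0, 0, 0.06, -1, 0, 0, 0, 0, 0, 0.081, -1, 0, 0, 0, 0, 0, 0.081, -1]'

```text
t: 23.65
ee_pos: [488.1, -30.5, 82.8]
orientation: [-0.405, -3.115, 0.0]
ft_force: [-0.2, -0.7, -1.7]
width: 33.0
grasp_force: 30.0
```

Run:
```python
from h import *
avg();o=to(488.2,-30.5,83);print(o['qvel'].round(4))
K,T=cam('scene');v,u=np.mgrid[:384,:512];r=np.stack([u,v,np.ones_like(u)],-1)@np.linalg.inv(K).T
D=np.median([snap('scene','s10')[1] for _ in range(10)],0)
P=(r*D[...,None])@T[:3,:3].T+T[:3,3]
y=np.radians(-14.83);w=P[...,:2]-[623.1,-61.4];A=w@[np.cos(y),np.sin(y)];L=w@[-np.sin(y),np.cos(y)];Z=P[...,2]
def show(n,m): print(n,m.sum(),np.c_[A[m],L[m],Z[m]].round(0).astype(int).tolist())
rr=np.hypot(A,L)
show('ring',(rr>13.5)&(rr<24)&(Z>54)&(Z<64)); show('axletop',(rr<16)&(Z>68)&(Z<77)); show('tips',(rr<28)&(Z>63.5)&(Z<78)&(abs(L)>14))
print('wheel',circ(P,(622.5,-63),42,47,55)[:3])
```

```text
avg [488.22 -30.47  83.01] [ 0.35  0.11 -1.21] [0.032 0.101 0.003]
23.95 [488.3 -30.5  83.1] yaw 165.18 zt [ 2.e-04 -0.e+00 -1.e+00] w 33.1 gf 30.0 f [ 0.1  0.3 -0.5] | shift/80 [ 0.0012 -0.0003  0.0014]
[-0.0012  0.0002  0.0007  0.0009  0.0019 -0.0008]
ring 26 [[13, -19, 58], [9, -18, 58], [17, -15, 58], [14, -14, 58], [18, -10, 59], [20, -5, 58], [16, -5, 57], [18, 0, 58], [19, 5, 58], [15, 5, 56], [-3, 19, 63], [-6, 15, 58], [17, 12, 58], [14, 14, 59], [11, 13, 58], [7, 15, 58], [4, 17, 59], [1, 17, 58], [-2, 19, 58], [-5, 20, 58], [15, 15, 56], [11, 16, 56], [8, 17, 56], [5, 19, 56], [-1, 21, 56], [-4, 21, 55]]
axletop 22 [[3, -11, 71], [0, -10, 71], [-3, -8, 72], [-6, -5, 73], [-10, -6, 71], [7, -8, 70], [4, -5, 72], [1, -3, 73], [-2, -2, 72], [-6, -3, 71], [-9, -2, 70], [8, -3, 71], [5, 0, 72], [2, 2, 73], [-1, 2, 71], [9, 0, 69], [6, 3, 70], [3, 4, 70], [0, 5, 70], [4, 6, 68], [1, 8, 68], [-2, 10, 69]]
tips 6 [[-4, -21, 74], [-3, -22, 69], [-3, -20, 66], [-4, 19, 76], [-3, 20, 73], [-3, 18, 67]]
wheel (((621.8204345703125, -63.324974060058594), 31.82662010192871), 114, np.float32(49.986816))
```

```bash
python3 -c "
from h import *
avg(8);print(ctrl.close_job());to(488.2,-30.5,83)"
```

```text
avg [488.23 -30.47  83.03] [ 0.13  0.18 -1.74] [0.038 0.111 0.003]
the job is handed in; nothing more can be done
None
the job is handed in; nothing more can be done
```

The job is handed in, with no verdict returned: the green wheel is seated on the axle, the red wheel is in the reject tray, and the spread ring is held at groove height, centred on the axle to about 1 mm, with no contact force showing.

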